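# Pack hexagonal specimen carriers into the scanner tray for a mosaic scan

## Task

Load the little scanner for a gapless mosaic scan: flip the lever on the side of its head fully up to lift the light hood, draw the tray fully out by its post, and pack every hexagonal carrier flat in the tray, flat face tight against flat face with no gaps, so that a full row of three stands in the back left corner (corners to the back wall, a flat to the left wall) and any others nest in the notches in front of that row. Then push the tray fully home and bring the lever fully down again; keep the hood up as long as the tray is out, and do not knock over the stain bottle or the objective case.

Things in the scene. Friction and masses are not known exactly. Their poses are not given: they have to be found in the camera images.
- carrier_0: one of up to five alike hexagonal specimen carriers (3 to 5 are present; an absent one has no pose): plain aluminium hexagonal block, 52 mm across flats, 60 mm across corners, 30 mm high, 0.13 to 0.25 kg, with a dark-rimmed round glass window on top; lies flat. Origin: centre of its underside; z up, x towards a corner, y square to a flat
- carrier_1: one of up to five alike hexagonal specimen carriers (3 to 5 are present; an absent one has no pose): plain aluminium hexagonal block, 52 mm across flats, 60 mm across corners, 30 mm high, 0.13 to 0.25 kg, with a dark-rimmed round glass window on top; lies flat. Origin: centre of its underside; z up, x towards a corner, y square to a flat
- carrier_2: one of up to five alike hexagonal specimen carriers (3 to 5 are present; an absent one has no pose): plain aluminium hexagonal block, 52 mm across flats, 60 mm across corners, 30 mm high, 0.13 to 0.25 kg, with a dark-rimmed round glass window on top; lies flat. Origin: centre of its underside; z up, x towards a corner, y square to a flat
- carrier_3: one of up to five alike hexagonal specimen carriers (3 to 5 are present; an absent one has no pose): plain aluminium hexagonal block, 52 mm across flats, 60 mm across corners, 30 mm high, 0.13 to 0.25 kg, with a dark-rimmed round glass window on top; lies flat. Origin: centre of its underside; z up, x towards a corner, y square to a flat
- carrier_4: one of up to five alike hexagonal specimen carriers (3 to 5 are present; an absent one has no pose): plain aluminium hexagonal block, 52 mm across flats, 60 mm across corners, 30 mm high, 0.13 to 0.25 kg, with a dark-rimmed round glass window on top; lies flat. Origin: centre of its underside; z up, x towards a corner, y square to a flat
- lever (a joint): lift lever on the right (-y) side of the scanner head, rad: 0 = fully down (hood closed over the tray; knob towards the robot, 0.15 rad below level), 1.0 = fully up (knob 0.85 rad above level, hood lifted 15 mm). Turns about the scanner's y axis, stays where it is left, about 1.5 N at the knob moves it
- lever_knob (a point): centre of the black ball knob (20 mm diameter) at the end of the thin steel lever; 95 mm from the pivot. Moves with the lever; pinch it across the scanner's y
- lever_pivot (a point): point on the lever's axis, z = 160 mm, turns with the lever; the lever swings in the scanner's x-z plane through it. The head's side is 27 mm to the left of this plane, the head's top at z = 186 mm, its front face 69 mm nearer the robot than this point
- tray (a joint): travel of the tray along its rails, m: 0 = fully home under the head, 0.165 = fully out towards the robot (the scanner's -x); friction about 4 N (a hard push on the walls shifts it), hard stops at both ends
- tray_floor (a point): centre of the tray floor's top, z = 30 mm; x to the back along the rails, y left, z up; the scanner stands turned by up to 0.12 rad. Inside 117 (x) by 170 mm (y): back/front walls at x = +-58.5, left/right walls at y = +-85 mm, 4 mm thick, rising 8 mm over the floor. With the tray out the head's front face (underside at z = 108 mm, hood under it) is 165 mm behind this point
- tray_post (a point): middle of the upright steel post on a small lip at the tray's right front corner, the tray's handle: 16 mm diameter (black cap 20 mm), from the lip's top to 37 mm over it; this point is 20 mm over the lip, 50 mm over the bench, 82.5 mm in front and 65 mm to the right of tray_floor. Pinch it from above
- back_left (a point): the back row's left place: point on the tray's floor under the centre of a carrier there when the pack sits tight in the back left corner; +28.5 mm in x, +59 mm in y from tray_floor, moves with the tray. The carrier there has a corner towards the back wall, two flats square to the tray's y
- back_mid (a point): the back row's middle place: point on the tray's floor under the centre of a carrier there when the pack sits tight in the back left corner; +28.5 mm in x, +7 mm in y from tray_floor, moves with the tray. The carrier there has a corner towards the back wall, two flats square to the tray's y
- back_right (a point): the back row's right place: point on the tray's floor under the centre of a carrier there when the pack sits tight in the back left corner; +28.5 mm in x, -45 mm in y from tray_floor, moves with the tray. The carrier there has a corner towards the back wall, two flats square to the tray's y
- front_left (a point): the front row's left (notch between the back row's left and middle) place: point on the tray's floor under the centre of a carrier there when the pack sits tight in the back left corner; -16.5 mm in x, +33 mm in y from tray_floor, moves with the tray. The carrier there has a corner towards the back wall, two flats square to the tray's y
- front_right (a point): the front row's right (notch between the back row's middle and right) place: point on the tray's floor under the centre of a carrier there when the pack sits tight in the back left corner; -16.5 mm in x, -19 mm in y from tray_floor, moves with the tray. The carrier there has a corner towards the back wall, two flats square to the tray's y
- bottle_stain: brown reagent bottle with a black cap, 48 mm diameter, 88 mm high, standing at the back left; origin: centre of its underside, z up. Not to be knocked over
- objective_case: small clear round case with a black lid, 38 mm diameter, 64 mm high, standing at the right; origin: centre of its underside, z up. Not to be knocked over
Things that resemble listed ones, but are neither listed nor needed, are in the scene too. What is shaped like the carrier_0 but blue or orange is not meant. What is shaped like the carrier_1 but pink or yellow is not meant.

How it is judged:
By the outcome, as a careful person would: the job done as asked, in the order asked, and still so for the second after the job is handed in, with the robot touching nothing.
Of carrier_0, carrier_1, carrier_2, carrier_3, carrier_4 only 3 to 5 are there at a start; the rules pass over those that are not, and their reading is None.
At some moment in a run one of carrier_0, carrier_1, carrier_2, carrier_3, carrier_4 may be knocked a few centimetres aside while the robot is not near it.
Once in a run the grip may slacken for a moment while it holds something.
It also fails if it takes over 210 s, if anything falls off the work surface, if the arm or the gripper's body presses on something with over 40 N, if the wrist force passes 120 N, or if a joint passes its speed limit or range.

## Robot

A 6-joint arm with a two-finger parallel gripper is mounted at the origin on a cart in front of the work surface, level with it; the furniture and walls round the work are solid. World frame = base frame: x ahead of the robot, y to its left, z up, the work surface at z = 0. Lengths are in m, angles in rad, forces in N, time in s.
With the tool pointing down it reaches from about 0.4 to 0.825 m from the base axis. Payload 7 kg.
Tool frame: the origin (TCP) lies at the very end of the fingers, on their centre line; the grasp point (between the pads) lies 19 mm behind it (manip.grip_depth is the distance from the TCP to the grasp point, in m); z points along the fingers, y is the line along which they close (so a half turn about z gives the same grasp; the last joint's range is limited). The gripper opens to 88 mm and grips with 3 to 60 N. Pads are 19 mm wide; open, the fingers measure 130 mm over their backs; the gripper's body (78 mm by 193 mm) begins 47 mm behind the grasp point.
Start: joints at [1.494, 0.359, 0.012, 0, -1.224, -0.288], TCP at [0.241, 0.631, 0.227] pointing down, gripper open.
Joint ranges: [-3.07, 3.07], [-1.43, 2.12], [-1.02, 1.25], [-3.03, 1.67], [-3.05, -0], [-3.03, 3.03]. Speed limits (rad/s): [2.39, 2.39, 3.01, 3.14, 3.14, 3.14].

## Interface

Orientations are given as a unit quaternion [x, y, z, w].
In Python, from workcell import status, imaging, finish_job, models, manip gives the robot as it stands.
- The arm moves only by the tool carry_out, never from a script. Its argument "moves" is a list of rows, each an object with "translation": the shift along the tool's x, y, z in mm, a list of three; "delta_rot": the turn, a rotation vector about the tool's x, y, z in degrees, a list of three; "gripper": the finger opening in mm, from 0 to 87.6. A call has 1 to 20 rows; each row is the pose to reach, as a shift and turn from the pose commanded when the call began, along the tool's axes at that moment; what a row does not reach only later rows make up. A row lasts 1/12 s, in which the tool goes at most 41.7 mm and 7.16 degrees, less where a joint would pass 70% of its speed; a pose out of reach is approached as far as the arm can. A call with a gripper value outside its range is refused whole. The fingers move at their own pace and stop on an object; "squeeze" is the grip in N (left out, the last holds). Time passes only in rows, so rows that repeat a pose let the fingers close. It gives the time, the measured TCP pose, the force, the opening and the grip force at its end, in the units of the state.
- status.state(): the state, without advancing time (a new reading comes with each control period).
- imaging.get_image(name): name is "scene" or "top" or "wrist"; returns a dict with "image" (400x640x3 uint8, blue, green, red), "mtx" (3x3 intrinsics, pixels), "world_to_cam" (4x4, takes a point from world to camera coordinates); the wrist camera has in their place "tool_from_camera" (4x4, takes a point from camera to tool coordinates, whose origin is the TCP and whose axes are the flange's). Camera axes: x right, y up, looking along -z (the intrinsics and any distortion apply to the point x, -y, -z); pixel columns grow to the right and rows downward; lengths in m; the calibration is good to about 2 mm. The wrist camera is an equidistant fisheye: a pixel r from the principal point sees the ray r / f radians off the axis. A picture is of the moment at which its call begins: read the wrist's pose just before it. There is no depth.
- finish_job(): hands the job in; it is judged then, once.
Trained networks look in the newest picture that a camera, given by its name, has taken for a name from the list of things; names that differ only in an ending like _2 or _b are one class to them, and where a whole thing is asked for, a point or a joint stands for the part that bears it (a point fixed in the world has none). Each returns a list of dicts, best first, with "score" (0 to 1); they miss things now and then, are a little off and sometimes report something else, mostly with a low value. They report only what shows in the picture. A call takes as long as a camera call. They do not tell look-alikes from the thing itself.
- models.search_frame(camera, name): "at" ([row, column] in pixels, amid what is visible of it).
- models.regions_of(camera, name): "mask" (400x640 bool, what is visible of it) and "at" ([row, column] in pixels, amid what is visible of it).
The state is a dict: "time": time; "joint_positions": joint angles; "dq": joint speeds; "tau": joint torques, N m; "tcp_pos": TCP position; "eef_rot": TCP orientation; "ft_force": force on the tool from outside, world axes, zero at the start; "torque": the same for the moment, N m; "gripper_width": opening from 0.0 (shut) to 1.0 (fully open); "grasp_force": force on a finger pad.
Only numpy, scipy, OpenCV 4.12 (cv2) and the standard library are available. Lean on these libraries where they do the work, as an engineer would, in place of code of your own. Each camera call takes 0.05 s, during which the arm holds its last target. There are 200 camera calls.

## Working session

There is one attempt and no reset: what is moved stays moved. The work goes in short steps, Python scripts to look and compute and a tool call to move; the robot and the scene stay as the last step left them, time stands still between calls to the robot, and variables do not carry over. Pictures are saved under pics/ and viewed, at most 14 in all, crops included, and the job is handed in when it is done.

Besides the shell and the picture viewer there is one more tool, called after "Emit:" as name([rows], argument=value, ...), one row to a line, values as JSON. carry_out: Moves the arm, as the interface text tells. Its arguments: {"type":"object","properties":{"moves":{"type":"array","items":{"type":"object","properties":{"translation":{"type":"array","items":{"type":"number"}},"delta_rot":{"type":"array","items":{"type":"number"}},"gripper":{"type":"number"}}}},"squeeze":{"type":"number"}},"required":["moves"]}

```bash
mkdir -p pics; ls
cat > h.py <<'E'
import numpy as np, cv2
from scipy.spatial.transform import Rotation as R
from workcell import status, imaging, models, manip
def ray(im,px,st=None):
    """pixel (row,col) -> origin, dir in world"""
    r,c=px; K=np.array(im['mtx'])
    if 'world_to_cam' in im:
        T=np.linalg.inv(np.array(im['world_to_cam']))
        d=np.array([(c-K[0,2])/K[0,0],-(r-K[1,2])/K[1,1],-1.])
    else:
        W=np.eye(4);W[:3,:3]=R.from_quat(st['eef_rot']).as_matrix();W[:3,3]=st['tcp_pos']
        T=W@np.array(im['tool_from_camera'])
        a=(c-K[0,2])/K[0,0];b=(r-K[1,2])/K[1,1];t=np.hypot(a,b)
        s=np.sin(t)/max(t,1e-9); d=np.array([a*s,-b*s,-np.cos(t)])
    return T[:3,3],T[:3,:3]@d
def atz(im,px,z,st=None):
    o,d=ray(im,px,st); return o+d*(z-o[2])/d[2]
def proj(im,p):
    K=np.array(im['mtx']);q=np.array(im['world_to_cam'])@np.r_[p,1]
    return np.array([K[1,2]-K[1,1]*q[1]/-q[2], K[0,2]+K[0,0]*q[0]/-q[2]])
def tool(p,st=None):
    """world delta/point -> tool shift mm"""
    st=st or status.state()
    return R.from_quat(st['eef_rot']).inv().apply(np.array(p)-st['tcp_pos'])*1000
E
python3 - <<'E'
from h import *
s=status.state();print({k:np.round(v,3).tolist() for k,v in s.items()})
for n in('top','scene'):
    im=imaging.get_image(n);cv2.imwrite(f'pics/{n}0.png',im['image'])
    print(n,[k for k in im], np.round(im['mtx'],1).tolist(), np.round(np.linalg.inv(im['world_to_cam']),3).tolist())
    for t,z in(('carrier_0',.03),('lever_knob',.146),('tray_post',.067),('bottle_stain',.088),('objective_case',.064)):
        for d in models.search_frame(n,t): print(t,round(d['score'],2),np.round(d['at']),atz(im,d['at'],z).round(3))
E
```

```text
pics
{'time': 0.0, 'joint_positions': [1.494, 0.359, 0.011, -0.0, -1.224, -0.288], 'dq': [0.001, -0.001, -0.001, 0.0, -0.002, -0.0], 'tau': [-0.001, -58.272, 29.305, 6.997, 0.007, -0.0], 'tcp_pos': [0.241, 0.63, 0.226], 'eef_rot': [0.983, -0.181, -0.0, 0.001], 'ft_force': [0.046, 0.079, 0.269], 'torque': [-0.019, -0.035, 0.006], 'grasp_force': 0.0, 'gripper_width': 0.999}
top ['image', 'mtx', 'world_to_cam'] [[418.4, 0.0, 310.5], [0.0, 418.4, 200.1], [0.0, 0.0, 1.0]] [[-0.028, 0.998, -0.06, 0.462], [-1.0, -0.028, -0.005, 0.017], [-0.006, 0.06, 0.998, 1.672], [0.0, 0.0, 0.0, 1.0]]
carrier_0 0.72 [211. 384.] [ 0.509 -0.261  0.03 ]
carrier_0 0.62 [205. 230.] [0.552 0.34  0.03 ]
carrier_0 0.59 [260. 359.] [ 0.322 -0.159  0.03 ]
carrier_0 0.59 [264. 185.] [0.327 0.521 0.03 ]
carrier_0 0.56 [238. 397.] [ 0.402 -0.309  0.03 ]
carrier_0 0.55 [242. 238.] [0.404 0.314 0.03 ]
carrier_0 0.49 [256. 267.] [0.347 0.199 0.03 ]
carrier_0 0.46 [201. 264.] [0.562 0.209 0.03 ]
carrier_0 0.35 [166. 347.] [ 0.69  -0.124  0.03 ]
lever_knob 0.46 [161. 349.] [ 0.693 -0.12   0.146]
tray_post 0.82 [172. 322.] 
[... 539 characters left out ...]
  0.03 ]
carrier_0 0.63 [216. 281.] [0.538 0.195 0.03 ]
carrier_0 0.54 [233. 233.] [0.373 0.288 0.03 ]
carrier_0 0.53 [246. 250.] [0.354 0.196 0.03 ]
carrier_0 0.52 [297. 389.] [ 0.391 -0.302  0.03 ]
carrier_0 0.5 [222. 178.] [0.319 0.509 0.03 ]
carrier_0 0.46 [203. 251.] [0.545 0.346 0.03 ]
carrier_0 0.3 [213. 354.] [ 0.692 -0.034  0.03 ]
carrier_0 0.23 [264. 461.] [ 0.628 -0.45   0.03 ]
lever_knob 0.38 [195. 374.] [ 0.688 -0.108  0.146]
tray_post 0.7 [213. 353.] [ 0.649 -0.047  0.067]
bottle_stain 0.71 [214. 354.] [ 0.623 -0.064  0.088]
bottle_stain 0.53 [180. 275.] [0.655 0.306 0.088]
objective_case 0.7 [264. 462.] [ 0.595 -0.455  0.064]
objective_case 0.32 [178. 276.] [0.701 0.336 0.064]
```

Run:
```python
import cv2
a=cv2.imread('pics/top0.png')[120:300,150:470];cv2.imwrite('pics/top0c.png',cv2.resize(a,None,fx=2.5,fy=2.5,interpolation=cv2.INTER_CUBIC))
a=cv2.imread('pics/scene0.png')[110:360,130:530];cv2.imwrite('pics/scene0c.png',cv2.resize(a,None,fx=2,fy=2,interpolation=cv2.INTER_CUBIC))
```

```text
(no output)
```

View pics/top0c.png

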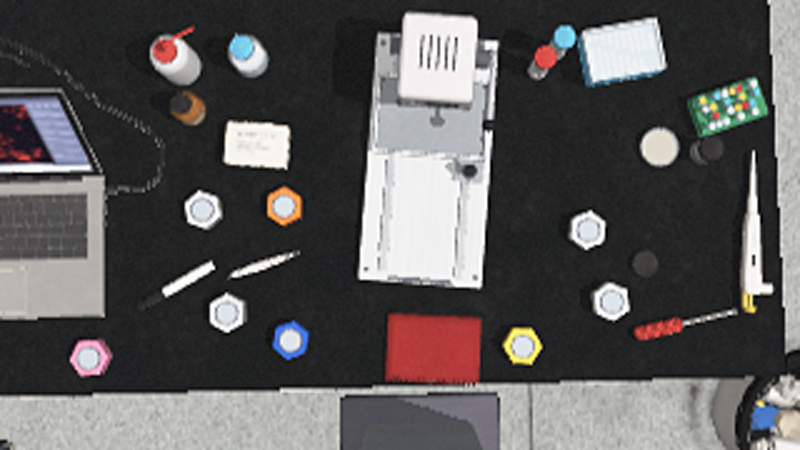

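View pics/scene0c.png

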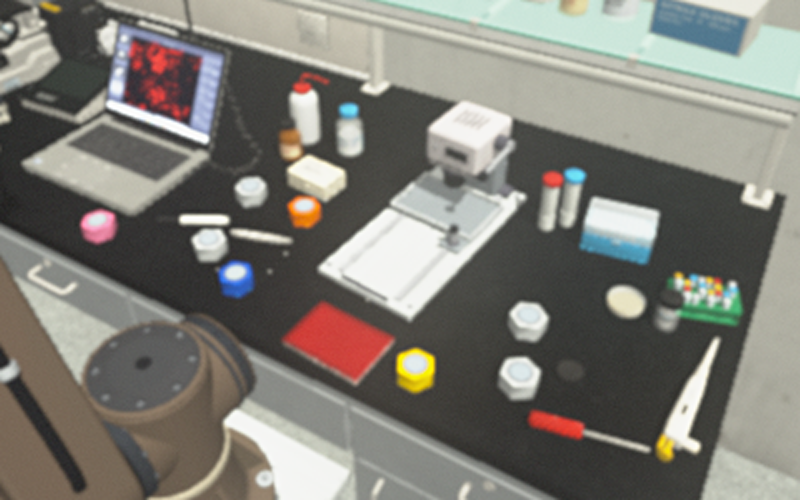

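```bash
cat >> h.py <<'E'
def plan(p,yaw,tilt=None):
    """print shift(mm)/rotvec(deg) in tool axes for TCP target p and world yaw (deg) of tool x, pointing down"""
    s=status.state();Rc=R.from_quat(s['eef_rot'])
    best=None
    for y in (yaw,yaw+180):
        Rt=R.from_euler('z',y,degrees=True)*R.from_matrix(np.diag([1.,-1,-1]))
        rv=np.degrees((Rc.inv()*Rt).as_rotvec())
        if best is None or np.linalg.norm(rv)<np.linalg.norm(best): best=rv
    t=tool(p,s);print('PLAN t',t.round(1).tolist(),'rot',best.round(1).tolist(),'rows>=',int(np.ceil(max(np.linalg.norm(t)/41.7,np.linalg.norm(best)/7.16))),'q6 %.2f'%s['joint_positions'][5])
E
python3 - <<'E'
from h import *
im=imaging.get_image('top')
f=lambda cx,cy,z:atz(im,(120+cy/2.5,150+cx/2.5),z).round(3)
print('post',f(469,170,.067))
for c in((360,282),(485,288),(497,42),(377,33)):print('base',c,f(*c,.02))
for c in((400,100),(474,107),(478,20),(404,13)):print('head',c,f(*c,.186))
print('case',f(710,150,.064),'bottle',f(181,104,.088))
w=imaging.get_image('wrist');print(np.round(w['tool_from_camera'],3).tolist(),np.round(w['mtx'],1).tolist())
plan([.5,-.02,.36],-3)
E
```

```text
post [ 0.602 -0.082  0.067]
base (360, 282) [0.434 0.093 0.02 ]
base (485, 288) [ 0.419 -0.104  0.02 ]
base (497, 42) [ 0.81  -0.136  0.02 ]
base (377, 33) [0.83  0.055 0.02 ]
head (400, 100) [0.695 0.021 0.186]
head (474, 107) [ 0.682 -0.084  0.186]
head (478, 20) [ 0.808 -0.094  0.186]
head (404, 13) [0.821 0.012 0.186]
case [ 0.623 -0.454  0.064] bottle [0.714 0.356 0.088]
[[-0.0, 0.968, 0.251, 0.066], [1.0, 0.0, 0.0, -0.001], [0.0, 0.251, -0.968, -0.159], [0.0, 0.0, 0.0, 1.0]] [[309.7, 0.0, 319.4], [0.0, 309.7, 200.8], [0.0, 0.0, 1.0]]
PLAN t [474.2, 515.3, -133.4] rot [-0.0, 0.0, -17.9] rows>= 18 q6 -0.29
```

Emit:
carry_out([
  {"translation": [240,260,-134],"delta_rot": [0,0,-8]},
  {"translation": [474,515,-134],"delta_rot": [0,0,-16]},
  {"translation": [474,515,-134],"delta_rot": [0,0,-16]},
  {"translation": [474,515,-134],"delta_rot": [0,0,-16]},
  {"translation": [474,515,-134],"delta_rot": [0,0,-16]},
  {"translation": [474,515,-134],"delta_rot": [0,0,-16]},
  {"translation": [474,515,-134],"delta_rot": [0,0,-16]},
  {"translation": [474,515,-134],"delta_rot": [0,0,-16]},
  {"translation": [474,515,-134],"delta_rot": [0,0,-16]},
  {"translation": [474,515,-134],"delta_rot": [0,0,-16]},
  {"translation": [474,515,-134],"delta_rot": [0,0,-16]},
  {"translation": [474,515,-134],"delta_rot": [0,0,-16]},
  {"translation": [474,515,-134],"delta_rot": [0,0,-16]},
  {"translation": [474,515,-134],"delta_rot": [0,0,-16]},
  {"translation": [474,515,-134],"delta_rot": [0,0,-16]},
  {"translation": [474,515,-134],"delta_rot": [0,0,-16]},
  {"translation": [474,515,-134],"delta_rot": [0,0,-16]},
  {"translation": [474,515,-134],"delta_rot": [0,0,-16]},
  {"translation": [474,515,-134],"delta_rot": [0,0,-16]},
  {"translation": [474,515,-134],"delta_rot": [0,0,-16]},
])

```text
validation failed for argument at $.mo...
```

Run:
```python
from h import *
s=status.state();print(np.round(s['tcp_pos'],3),np.round(s['eef_rot'],3),s['time'])
im=imaging.get_image('wrist');cv2.imwrite('pics/w1.png',im['image'])
for t,z in(('lever_knob',.146),('tray_post',.067)):
    for d in models.search_frame('wrist',t): print(t,round(d['score'],2),np.round(d['at']),atz(im,d['at'],z,s).round(3))
```

```text
[0.241 0.631 0.227] [ 0.983 -0.181 -0.    -0.   ] 0.7
```

View pics/w1.png

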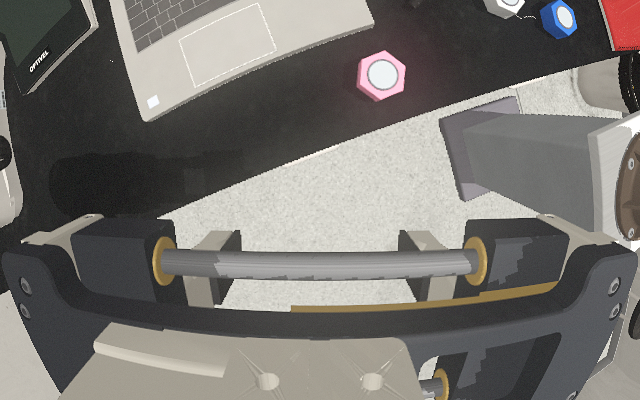

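The move was refused, probably because "gripper" is required. The wrist picture shows only the bench edge, the laptop and the pink look-alike at (75,382).

Emit:
carry_out([
  {"translation": [240,260,-134],"delta_rot": [0,0,-8],"gripper": 60},
  {"translation": [474,515,-134],"delta_rot": [0,0,-16],"gripper": 60},
  {"translation": [474,515,-134],"delta_rot": [0,0,-16],"gripper": 60},
  {"translation": [474,515,-134],"delta_rot": [0,0,-16],"gripper": 60},
  {"translation": [474,515,-134],"delta_rot": [0,0,-16],"gripper": 60},
  {"translation": [474,515,-134],"delta_rot": [0,0,-16],"gripper": 60},
  {"translation": [474,515,-134],"delta_rot": [0,0,-16],"gripper": 60},
  {"translation": [474,515,-134],"delta_rot": [0,0,-16],"gripper": 60},
  {"translation": [474,515,-134],"delta_rot": [0,0,-16],"gripper": 60},
  {"translation": [474,515,-134],"delta_rot": [0,0,-16],"gripper": 60},
  {"translation": [474,515,-134],"delta_rot": [0,0,-16],"gripper": 60},
  {"translation": [474,515,-134],"delta_rot": [0,0,-16],"gripper": 60},
  {"translation": [474,515,-134],"delta_rot": [0,0,-16],"gripper": 60},
  {"translation": [474,515,-134],"delta_rot": [0,0,-16],"gripper": 60},
  {"translation": [474,515,-134],"delta_rot": [0,0,-16],"gripper": 60},
  {"translation": [474,515,-134],"delta_rot": [0,0,-16],"gripper": 60},
  {"translation": [474,515,-134],"delta_rot": [0,0,-16],"gripper": 60},
  {"translation": [474,515,-134],"delta_rot": [0,0,-16],"gripper": 60},
  {"translation": [474,515,-134],"delta_rot": [0,0,-16],"gripper": 60},
  {"translation": [474,515,-134],"delta_rot": [0,0,-16],"gripper": 60},
], squeeze=30)

```text
time: 2.52
tcp_pos: [0.4998, -0.0201, 0.3603]
eef_rot: [0.999, -0.044, -0.0, -0.0]
ft_force: [-0.4, 0.0, -0.0]
gripper_width: 0.687
grasp_force: 0.0
```

Run:
```python
from h import *
s=status.state();print(np.round(s['tcp_pos'],3),np.round(s['eef_rot'],3),s['time'])
im=imaging.get_image('wrist');cv2.imwrite('pics/w2.png',im['image'])
for t,z in(('lever_knob',.146),('tray_post',.067)):
    for d in models.search_frame('wrist',t): print(t,round(d['score'],2),np.round(d['at']),atz(im,d['at'],z,s).round(3))
```

```text
[ 0.5  -0.02  0.36] [ 0.999 -0.044 -0.    -0.   ] 2.5167
lever_knob 0.79 [ 29. 383.] [ 0.677 -0.112  0.146]
tray_post 0.83 [ 52. 323.] [ 0.669 -0.039  0.067]
```

View pics/w2.png

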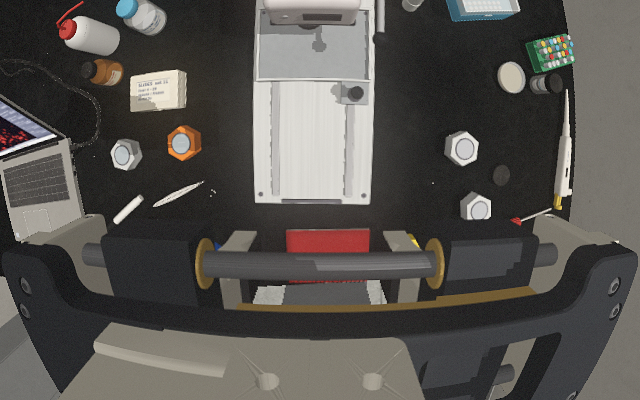

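Run:
```python
from h import *
s=status.state();im=imaging.get_image('wrist')
f=lambda r,c,z:atz(im,(r,c),z,s).round(4)
print('post',f(93,355,.067))
for c in((204,255),(203,367),(40,256),(40,375)):print(f(*c,.02))
print('knob',f(30,382,.146),f(38,381,.146))
print('carr',f(154,125,.03),f(148,462,.03),f(208,477,.03))
plan([.59,-.11,.27],-5)
```

```text
post [ 0.605  -0.0784  0.067 ]
[0.4406 0.0967 0.02  ]
[ 0.4264 -0.092   0.02  ]
[0.7137 0.0671 0.02  ]
[ 0.6966 -0.1246  0.02  ]
knob [ 0.6767 -0.1092  0.146 ] [ 0.6662 -0.1068  0.146 ]
carr [0.5572 0.3327 0.03  ] [ 0.5114 -0.2615  0.03  ] [ 0.4023 -0.2946  0.03  ]
PLAN t [97.8, 83.6, 90.5] rot [-0.0, -0.0, 0.2] rows>= 4 q6 1.13
```

Emit:
carry_out([
  {"translation": [98,84,60],"delta_rot": [0,0,0],"gripper": 40},
  {"translation": [98,84,90],"delta_rot": [0,0,0],"gripper": 40},
  {"translation": [98,84,90],"delta_rot": [0,0,0],"gripper": 40},
  {"translation": [98,84,90],"delta_rot": [0,0,0],"gripper": 40},
  {"translation": [98,84,90],"delta_rot": [0,0,0],"gripper": 40},
  {"translation": [98,84,90],"delta_rot": [0,0,0],"gripper": 40},
])

```text
time: 3.22
tcp_pos: [0.5901, -0.1114, 0.2682]
eef_rot: [0.999, -0.043, -0.002, 0.0]
ft_force: [-0.4, 0.6, -0.1]
gripper_width: 0.459
grasp_force: 0.0
```

Run:
```python
from h import *
s=status.state();print(np.round(s['tcp_pos'],4),np.round(s['eef_rot'],3),s['time'])
im=imaging.get_image('wrist');cv2.imwrite('pics/w3.png',im['image'])
for t,z in(('lever_knob',.146),('tray_post',.067)):
    for d in models.regions_of('wrist',t):
        r,c=np.nonzero(d['mask']);print(t,round(d['score'],2),np.round(d['at']),atz(im,d['at'],z,s).round(3),len(r),r.min(),r.max(),c.min(),c.max())
```

```text
[ 0.5901 -0.1114  0.2682] [ 0.999 -0.043 -0.002  0.   ] 3.2167
lever_knob 0.68 [ 69. 310.] [ 0.705 -0.112  0.146] 1440 0 125 297 318
tray_post 0.58 [120. 263.] [ 0.665 -0.052  0.067] 9094 50 176 182 318
```

View pics/w3.png

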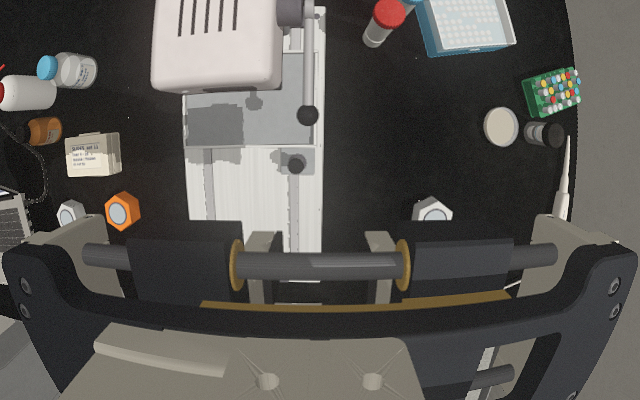

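Knob ball at (115,308), post cap at (164,296), head front edge around row 85; this agrees with the geometry expected.

Run:
```python
from h import *
s=status.state();im=imaging.get_image('wrist')
f=lambda r,c,z:atz(im,(r,c),z,s)
k=f(115,308,.146);p=f(164,296,.067)
print('knob',k,'post',p)
t=imaging.get_image('top');print('proj post top',proj(t,p),'knob',proj(t,k))
print('headfront',f(83,160,.186),f(92,275,.186), 'leverpt',f(20,309,.16))
print('tray front edge',f(145,187,.038),f(147,318,.038))
print('carr right',f(205,433,.03))
plan(k-[0,0,.013],-5)
plan(k+[0,0,.04],-5)
```

```text
knob [ 0.66487966 -0.10572327  0.146     ] post [ 0.610718   -0.08369402  0.067     ]
proj post top [185.81306228 338.09210671] knob [168.91627185 344.9045621 ]
headfront [0.70887033 0.01665624 0.186     ] [ 0.68468767 -0.08287109  0.186     ] leverpt [ 0.7507368  -0.11426859  0.16      ]
tray front edge [0.64836981 0.06414596 0.038     ] [ 0.62633082 -0.11106488  0.038     ]
carr right [ 0.53450378 -0.26530548  0.03      ]
PLAN t [73.3, -11.1, 139.5] rot [-0.0, -0.2, 0.2] rows>= 4 q6 1.35
PLAN t [73.5, -11.1, 86.5] rot [-0.0, -0.2, 0.2] rows>= 3 q6 1.35
```

Emit:
carry_out([
  {"translation": [73,-11,40],"delta_rot": [0,0,0],"gripper": 40},
  {"translation": [73,-11,60],"delta_rot": [0,0,0],"gripper": 40},
  {"translation": [73,-11,80],"delta_rot": [0,0,0],"gripper": 40},
  {"translation": [73,-11,110],"delta_rot": [0,0,0],"gripper": 40},
  {"translation": [73,-11,130],"delta_rot": [0,0,0],"gripper": 40},
  {"translation": [73,-11,139],"delta_rot": [0,0,0],"gripper": 40},
  {"translation": [73,-11,139],"delta_rot": [0,0,0],"gripper": 40},
  {"translation": [73,-11,139],"delta_rot": [0,0,0],"gripper": 10},
  {"translation": [73,-11,139],"delta_rot": [0,0,0],"gripper": 10},
  {"translation": [73,-11,139],"delta_rot": [0,0,0],"gripper": 10},
  {"translation": [73,-11,139],"delta_rot": [0,0,0],"gripper": 10},
  {"translation": [73,-11,139],"delta_rot": [0,0,0],"gripper": 10},
], squeeze=10)

```text
time: 4.47
tcp_pos: [0.6649, -0.1074, 0.1332]
eef_rot: [0.999, -0.043, 0.001, 0.0]
ft_force: [1.8, -2.5, 0.0]
gripper_width: 0.213
grasp_force: 10.0
```

Run:
```python
from h import *
s=status.state();print(np.round(s['tcp_pos'],4),np.round(s['eef_rot'],4),s['gripper_width']*88,s['grasp_force'],s['ft_force'])
for th in np.linspace(-.15,.9,8):
    print(round(th,2),(95*(np.cos(.15)-np.cos(th))).round(1),(-95*(np.sin(th)+np.sin(.15))).round(1))
```

```text
[ 0.6649 -0.1074  0.1332] [ 9.991e-01 -4.270e-02  1.400e-03  2.000e-04] 18.748425868340803 9.999990463256836 [ 1.79457497 -2.54180822  0.04452564]
-0.15 0.0 -0.0
0.0 -1.1 -14.2
0.15 0.0 -28.4
0.3 3.2 -42.3
0.45 8.4 -55.5
0.6 15.5 -67.8
0.75 24.4 -79.0
0.9 34.9 -88.6
```

Emit:
carry_out([
  {"translation": [-1,0,-14],"delta_rot": [0,0,0],"gripper": 10},
  {"translation": [0,0,-28],"delta_rot": [0,0,0],"gripper": 10},
  {"translation": [3,0,-42],"delta_rot": [0,0,0],"gripper": 10},
  {"translation": [8,0,-55],"delta_rot": [0,0,0],"gripper": 10},
  {"translation": [15,0,-68],"delta_rot": [0,0,0],"gripper": 10},
  {"translation": [24,0,-79],"delta_rot": [0,0,0],"gripper": 10},
  {"translation": [33,0,-87],"delta_rot": [0,0,0],"gripper": 10},
  {"translation": [36,0,-90],"delta_rot": [0,0,0],"gripper": 10},
  {"translation": [36,0,-90],"delta_rot": [0,0,0],"gripper": 10},
  {"translation": [36,0,-90],"delta_rot": [0,0,0],"gripper": 10},
], squeeze=12)

```text
time: 5.3
tcp_pos: [0.697, -0.1107, 0.22]
eef_rot: [0.999, -0.043, -0.003, 0.0]
ft_force: [-6.5, -2.7, -2.3]
gripper_width: 0.216
grasp_force: 12.0
```

Run:
```python
from h import *
s=status.state();print(np.round(s['tcp_pos'],4),s['ft_force'])
EOF=0
plan([.611,-.084,.045],-5.5)
plan([.59,-.11,.33],-5.5)
```

```text
[ 0.697  -0.1107  0.22  ] [-6.49090164 -2.72685433 -2.32226958]
PLAN t [-86.8, -19.3, 175.6] rot [0.0, 0.4, 0.5] rows>= 5 q6 1.37
PLAN t [-107.4, 8.6, -109.2] rot [0.0, 0.4, 0.5] rows>= 4 q6 1.37
```

Emit:
carry_out([
  {"translation": [0,0,0],"delta_rot": [0,0,0],"gripper": 45},
  {"translation": [0,0,0],"delta_rot": [0,0,0],"gripper": 45},
  {"translation": [0,0,0],"delta_rot": [0,0,0],"gripper": 45},
  {"translation": [0,0,-30],"delta_rot": [0,0,0],"gripper": 45},
  {"translation": [0,0,-60],"delta_rot": [0,0,0],"gripper": 45},
  {"translation": [-20,0,-70],"delta_rot": [0,0,7],"gripper": 45},
  {"translation": [-40,-5,-70],"delta_rot": [0,0,14],"gripper": 45},
  {"translation": [-60,-10,-70],"delta_rot": [0,0,21],"gripper": 45},
  {"translation": [-87,-15,-70],"delta_rot": [0,0,28],"gripper": 45},
  {"translation": [-87,-19,-70],"delta_rot": [0,0,35],"gripper": 45},
  {"translation": [-87,-19,-70],"delta_rot": [0,0,42],"gripper": 45},
  {"translation": [-87,-19,-70],"delta_rot": [0,0,49],"gripper": 45},
  {"translation": [-87,-19,-70],"delta_rot": [0,0,56],"gripper": 45},
  {"translation": [-87,-19,-70],"delta_rot": [0,0,63],"gripper": 45},
  {"translation": [-87,-19,-70],"delta_rot": [0,0,70],"gripper": 45},
  {"translation": [-87,-19,-70],"delta_rot": [0,0,77],"gripper": 45},
  {"translation": [-87,-19,-70],"delta_rot": [0,0,84],"gripper": 45},
  {"translation": [-87,-19,-70],"delta_rot": [0,0,91],"gripper": 45},
  {"translation": [-87,-19,-70],"delta_rot": [0,0,98],"gripper": 45},
  {"translation": [-87,-19,-70],"delta_rot": [0,0,105],"gripper": 45},
])

```text
time: 6.97
tcp_pos: [0.6153, -0.0835, 0.2922]
eef_rot: [-0.572, 0.82, -0.0, 0.001]
ft_force: [0.4, 0.9, 0.1]
gripper_width: 0.511
grasp_force: 0.0
```

Emit:
carry_out([
  {"translation": [0,0,0],"delta_rot": [0,0,7],"gripper": 45},
  {"translation": [0,0,0],"delta_rot": [0,0,14],"gripper": 45},
  {"translation": [0,0,0],"delta_rot": [0,0,21],"gripper": 45},
  {"translation": [0,0,0],"delta_rot": [0,0,28],"gripper": 45},
  {"translation": [0,0,0],"delta_rot": [0,0,35],"gripper": 45},
  {"translation": [0,0,0],"delta_rot": [0,0,42],"gripper": 45},
  {"translation": [0,0,0],"delta_rot": [0,0,49],"gripper": 45},
  {"translation": [0,0,0],"delta_rot": [0,0,56],"gripper": 45},
  {"translation": [0,0,0],"delta_rot": [0,0,63],"gripper": 45},
  {"translation": [0,0,0],"delta_rot": [0,0,70],"gripper": 45},
  {"translation": [0,0,0],"delta_rot": [0,0,75],"gripper": 45},
  {"translation": [0,0,0],"delta_rot": [0,0,75],"gripper": 45},
])

```text
time: 7.97
tcp_pos: [0.6152, -0.0835, 0.2921]
eef_rot: [0.045, 0.999, 0.0, 0.001]
ft_force: [0.3, -0.3, 0.5]
gripper_width: 0.519
grasp_force: 0.0
```

Run:
```python
from h import *
s=status.state();print(np.round(s['tcp_pos'],4),np.round(s['eef_rot'],3),s['time'])
im=imaging.get_image('wrist');cv2.imwrite('pics/w4.png',im['image'])
im=imaging.get_image('top');cv2.imwrite('pics/t4.png',im['image'])
plan([.610,-.084,.037],-5.5)
```

```text
[ 0.6152 -0.0835  0.2921] [0.045 0.999 0.    0.001] 7.9667
PLAN t [5.3, -0.9, 255.0] rot [0.0, 0.1, 0.8] rows>= 7 q6 -1.83
```

Emit:
carry_out([
  {"translation": [6,-1,41],"delta_rot": [0,0,0.5],"gripper": 45},
  {"translation": [6,-1,82],"delta_rot": [0,0,0.5],"gripper": 45},
  {"translation": [6,-1,123],"delta_rot": [0,0,0.5],"gripper": 45},
  {"translation": [6,-1,164],"delta_rot": [0,0,0.5],"gripper": 45},
  {"translation": [6,-1,195],"delta_rot": [0,0,0.5],"gripper": 45},
  {"translation": [6,-1,215],"delta_rot": [0,0,0.5],"gripper": 45},
  {"translation": [6,-1,235],"delta_rot": [0,0,0.5],"gripper": 45},
  {"translation": [6,-1,250],"delta_rot": [0,0,0.5],"gripper": 45},
  {"translation": [6,-1,255],"delta_rot": [0,0,0.5],"gripper": 45},
  {"translation": [6,-1,255],"delta_rot": [0,0,0.5],"gripper": 45},
  {"translation": [6,-1,255],"delta_rot": [0,0,0.5],"gripper": 5},
  {"translation": [6,-1,255],"delta_rot": [0,0,0.5],"gripper": 5},
  {"translation": [6,-1,255],"delta_rot": [0,0,0.5],"gripper": 5},
  {"translation": [6,-1,255],"delta_rot": [0,0,0.5],"gripper": 5},
  {"translation": [6,-1,255],"delta_rot": [0,0,0.5],"gripper": 5},
], squeeze=30)

```text
time: 9.32
tcp_pos: [0.6092, -0.0842, 0.0374]
eef_rot: [0.047, 0.999, 0.0, 0.001]
ft_force: [0.3, 0.3, 0.2]
gripper_width: 0.195
grasp_force: 0.0
```

Emit:
carry_out([
  {"translation": [10,0,0],"delta_rot": [0,0,0],"gripper": 5},
  {"translation": [20,0,0],"delta_rot": [0,0,0],"gripper": 5},
  {"translation": [35,0,0],"delta_rot": [0,0,0],"gripper": 5},
  {"translation": [50,0,0],"delta_rot": [0,0,0],"gripper": 5},
  {"translation": [65,0,0],"delta_rot": [0,0,0],"gripper": 5},
  {"translation": [80,0,0],"delta_rot": [0,0,0],"gripper": 5},
  {"translation": [95,0,0],"delta_rot": [0,0,0],"gripper": 5},
  {"translation": [110,0,0],"delta_rot": [0,0,0],"gripper": 5},
  {"translation": [125,0,0],"delta_rot": [0,0,0],"gripper": 5},
  {"translation": [140,0,0],"delta_rot": [0,0,0],"gripper": 5},
  {"translation": [150,0,0],"delta_rot": [0,0,0],"gripper": 5},
  {"translation": [160,0,0],"delta_rot": [0,0,0],"gripper": 5},
  {"translation": [165,0,0],"delta_rot": [0,0,0],"gripper": 5},
  {"translation": [169,0,0],"delta_rot": [0,0,0],"gripper": 5},
  {"translation": [169,0,0],"delta_rot": [0,0,0],"gripper": 5},
], squeeze=30)

```text
time: 10.57
tcp_pos: [0.4468, -0.0677, 0.0379]
eef_rot: [0.046, 0.999, 0.001, 0.006]
ft_force: [21.3, -10.6, -20.1]
gripper_width: 0.172
grasp_force: 30.0
```

Emit:
carry_out([
  {"translation": [-2,0,0],"delta_rot": [0,0,0],"gripper": 45},
  {"translation": [-2,0,0],"delta_rot": [0,0,0],"gripper": 45},
  {"translation": [-2,0,0],"delta_rot": [0,0,0],"gripper": 45},
  {"translation": [-2,0,-20],"delta_rot": [0,0,0],"gripper": 45},
  {"translation": [-2,0,-50],"delta_rot": [0,0,0],"gripper": 45},
  {"translation": [-2,0,-90],"delta_rot": [0,0,0],"gripper": 80},
  {"translation": [-2,0,-130],"delta_rot": [0,0,0],"gripper": 80},
  {"translation": [-2,0,-170],"delta_rot": [0,0,-7],"gripper": 80},
  {"translation": [-30,30,-210],"delta_rot": [0,0,-14],"gripper": 80},
  {"translation": [-30,60,-240],"delta_rot": [0,0,-21],"gripper": 80},
  {"translation": [-30,90,-240],"delta_rot": [0,0,-28],"gripper": 80},
  {"translation": [-30,120,-240],"delta_rot": [0,0,-35],"gripper": 80},
  {"translation": [-30,140,-240],"delta_rot": [0,0,-42],"gripper": 80},
  {"translation": [-30,150,-240],"delta_rot": [0,0,-49],"gripper": 80},
  {"translation": [-30,150,-240],"delta_rot": [0,0,-56],"gripper": 80},
  {"translation": [-30,150,-240],"delta_rot": [0,0,-63],"gripper": 80},
  {"translation": [-30,150,-240],"delta_rot": [0,0,-70],"gripper": 80},
  {"translation": [-30,150,-240],"delta_rot": [0,0,-77],"gripper": 80},
  {"translation": [-30,150,-240],"delta_rot": [0,0,-84],"gripper": 80},
  {"translation": [-30,150,-240],"delta_rot": [0,0,-91],"gripper": 80},
])

```text
time: 12.23
tcp_pos: [0.4837, 0.078, 0.2763]
eef_rot: [-0.682, 0.732, 0.0, -0.0]
ft_force: [0.6, -0.9, -0.3]
gripper_width: 0.914
grasp_force: 0.0
```

```bash
cat >> h.py <<'E'
def pix(im,P,st):
    """world points -> wrist pixels (col,row)"""
    W=np.eye(4);W[:3,:3]=R.from_quat(st['eef_rot']).as_matrix();W[:3,3]=st['tcp_pos']
    T=np.linalg.inv(W@np.array(im['tool_from_camera']));P=np.atleast_2d(P)
    q=P@T[:3,:3].T+T[:3,3];x,y,z=q[:,0],-q[:,1],-q[:,2];h=np.hypot(x,y);t=np.arctan2(h,z);K=np.array(im['mtx'])
    return np.c_[K[0,2]+K[0,0]*t*x/h,K[1,2]+K[1,1]*t*y/h]
def hexa(x,y,a,z0,r=.03):
    t=np.radians(a)+np.arange(6)*np.pi/3
    b=np.c_[x+r*np.cos(t),y+r*np.sin(t)]
    return np.r_[np.c_[b,np.full(6,z0)],np.c_[b,np.full(6,z0+.03)]]
def fit(im,mask,st,z0=0.,x0=None):
    """fit hexagonal prism to mask -> x,y,yaw(deg mod 60),IoU"""
    from scipy.optimize import minimize
    m=mask.astype(np.uint8); r,c=np.nonzero(m)
    p=x0 if x0 is not None else atz(im,(r.mean(),c.mean()),z0+.02,st)[:2]
    S=8
    r0,r1,c0,c1=max(r.min()-12,0),r.max()+12,max(c.min()-12,0),c.max()+12
    M=cv2.resize(m[r0:r1,c0:c1],None,fx=S,fy=S,interpolation=cv2.INTER_NEAREST)
    def cost(v):
        h=cv2.convexHull(((pix(im,hexa(v[0]*.01+p[0],v[1]*.01+p[1],v[2]*10,z0),st)+.5-[c0,r0])*S*16).astype(np.int32))
        n=np.zeros_like(M);cv2.fillConvexPoly(n,h,1,shift=4)
        return 1-(n&M).sum()/(n|M).sum()
    b=min((minimize(cost,[0,0,a],method='Nelder-Mead',options=dict(initial_simplex=np.array([0,0,a])+np.array([[0,0,0],[.5,0,0],[0,.5,0],[0,0,1.]]))) for a in (0,1.5,3,4.5)),key=lambda o:o.fun)
    v=b.x;return v[0]*.01+p[0],v[1]*.01+p[1],(v[2]*10)%60,1-b.fun
def look(name='carrier_0',z0=0.):
    s=status.state();im=imaging.get_image('wrist');out=[]
    for d in models.regions_of('wrist',name):
        m=d['mask']
        if m.sum()<200: continue
        bgr=im['image'][m].mean(0).astype(int); x,y,a,i=fit(im,m,s,z0)
        out.append((x,y,a,i));print('x %.4f y %.4f yaw %.1f IoU %.2f score %.2f'%(x,y,a,i,d['score']),'px',int(m.sum()),np.round(d['at']).astype(int).tolist(),'bgr',bgr.tolist(),'sat',int(bgr.max()-bgr.min()))
    return s,im,out
E
python3 - <<'E'
from h import *
s,im,o=look();print(np.round(s['tcp_pos'],3),np.round(s['eef_rot'],3),s['time'],s['joint_positions'][5])
cv2.imwrite('pics/w5.png',im['image'])
E
```

```text
x 0.3955 y 0.3037 yaw 0.1 IoU 0.50 score 0.78 px 465 [299, 383] bgr [143, 150, 153] sat 10
x 0.3312 y -0.1592 yaw 23.8 IoU 0.98 score 0.58 px 781 [11, 415] bgr [93, 159, 174] sat 81
x 0.5518 y 0.1611 yaw 57.2 IoU 0.28 score 0.52 px 217 [250, 272] bgr [43, 93, 165] sat 122
[0.484 0.078 0.276] [-0.682  0.732  0.    -0.   ] 12.2333 -0.6323606816042482
```

View pics/w5.png

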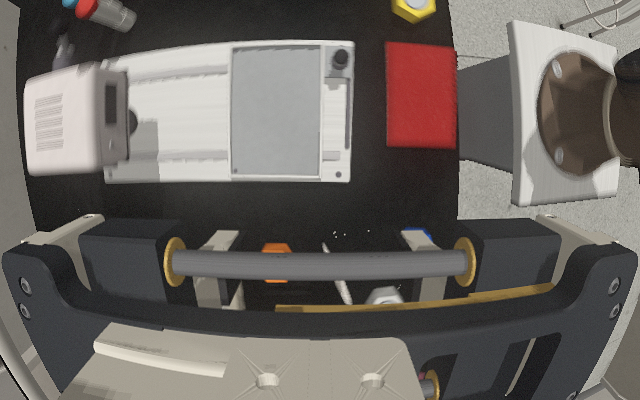

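Tray is fully out: the grey floor spans rows 45–180, cols 231–320, post cap at (57,340), and the hood is up. I hovered left of the tray by mistake, but it gives a good view to fit the tray pose.

Run:
```python
from h import *
s=status.state();im=imaging.get_image('wrist');I=im['image'].astype(int)
for c in(265,): print('col',c,[(r,I[r,c].tolist()) for r in list(range(36,56,2))+list(range(168,188,2))])
print('row110',[(c,I[110,c].tolist()) for c in list(range(222,240,2))+list(range(310,332,2))])
g=I.mean(2);ref=np.median(I[90:140,250:300].reshape(-1,3),0);print(ref)
m=(abs(I-ref).max(2)<22).astype(np.uint8);m[:30]=0;m[200:]=0
m=cv2.morphologyEx(m,cv2.MORPH_OPEN,np.ones((5,5)))
n,l,st,_=cv2.connectedComponentsWithStats(m);k=l[110,270];print(st[k])
cs,_=cv2.findContours((l==k).astype(np.uint8),cv2.RETR_EXTERNAL,cv2.CHAIN_APPROX_NONE)
c=max(cs,key=len)[:,0]
W=np.array([atz(im,(q[1],q[0]),.03,s)[:2] for q in c])
(cx,cy),(w,h),a=cv2.minAreaRect((W*1000).astype(np.float32));print('rect',cx,cy,w,h,a)
p=atz(im,(57,340),.067,s);print('post',p)
```

```text
col 265 [(36, [47, 47, 50]), (38, [48, 46, 45]), (40, [183, 188, 191]), (42, [207, 214, 215]), (44, [180, 186, 187]), (46, [117, 119, 117]), (48, [118, 118, 118]), (50, [174, 175, 173]), (52, [168, 169, 169]), (54, [168, 169, 167]), (168, [166, 167, 167]), (170, [167, 170, 168]), (172, [163, 164, 162]), (174, [185, 191, 193]), (176, [196, 201, 203]), (178, [156, 161, 162]), (180, [115, 120, 122]), (182, [51, 50, 52]), (184, [54, 57, 58]), (186, [47, 52, 54])]
row110 [(222, [208, 213, 215]), (224, [208, 213, 215]), (226, [208, 214, 216]), (228, [209, 215, 216]), (230, [181, 188, 190]), (232, [145, 148, 147]), (234, [167, 169, 168]), (236, [170, 171, 170]), (238, [168, 170, 171]), (310, [167, 167, 166]), (312, [168, 170, 169]), (314, [166, 169, 168]), (316, [166, 168, 167]), (318, [167, 168, 167]), (320, [161, 163, 161]), (322, [215, 221, 223]), (324, [195, 201, 202]), (326, [210, 216, 218]), (328, [211, 216, 217]), (330, [211, 216, 218])]
[165. 167. 166.]
[  232    49    91   127 10943]
rect 534.079345703125 -7.792167663574219 167.7050018310547 117.79197692871094 84.1639175415039
post [ 0.4481997  -0.06515564  0.067     ]
```

Run:
```python
from h import *
plan([.47,.37,.25],-66)
```

```text
PLAN t [-289.9, 37.2, 26.4] rot [0.0, 0.0, -28.6] rows>= 8 q6 -0.64
```

Emit:
carry_out([
  {"translation": [-40,5,10],"delta_rot": [0,0,-7],"gripper": 80},
  {"translation": [-80,10,20],"delta_rot": [0,0,-14],"gripper": 80},
  {"translation": [-120,15,26],"delta_rot": [0,0,-21],"gripper": 80},
  {"translation": [-160,20,26],"delta_rot": [0,0,-28.6],"gripper": 80},
  {"translation": [-200,25,26],"delta_rot": [0,0,-28.6],"gripper": 80},
  {"translation": [-240,30,26],"delta_rot": [0,0,-28.6],"gripper": 80},
  {"translation": [-275,35,26],"delta_rot": [0,0,-28.6],"gripper": 80},
  {"translation": [-290,37,26],"delta_rot": [0,0,-28.6],"gripper": 80},
  {"translation": [-290,37,26],"delta_rot": [0,0,-28.6],"gripper": 80},
  {"translation": [-290,37,26],"delta_rot": [0,0,-28.6],"gripper": 80},
])

```text
time: 13.22
tcp_pos: [0.4693, 0.3706, 0.2498]
eef_rot: [0.839, -0.544, -0.0, 0.001]
ft_force: [-0.2, -0.2, 0.3]
gripper_width: 0.913
grasp_force: 0.0
```

Run:
```python
from h import *
s,im,o=look();print(np.round(s['tcp_pos'],3),np.round(s['eef_rot'],3),s['time'],s['joint_positions'][5])
cv2.imwrite('pics/w6.png',im['image'])
for x,y,a,i in o:
    if i>.9: plan([x,y,.011],-66+((a+66+30)%60-30))
```

```text
x 0.5584 y 0.3389 yaw 9.8 IoU 0.95 score 0.97 px 1589 [124, 267] bgr [203, 205, 204] sat 2
x 0.3498 y 0.2034 yaw 49.5 IoU 0.95 score 0.94 px 1457 [100, 454] bgr [186, 140, 112] sat 74
x 0.3954 y 0.3029 yaw 1.7 IoU 0.96 score 0.77 px 1549 [155, 394] bgr [198, 200, 200] sat 2
x 0.3308 y 0.5213 yaw 33.0 IoU 0.59 score 0.64 px 658 [293, 360] bgr [154, 140, 195] sat 55
x 0.5606 y 0.2100 yaw 56.2 IoU 0.97 score 0.63 px 1630 [33, 303] bgr [125, 166, 210] sat 85
[0.469 0.371 0.25 ] [ 0.839 -0.544 -0.     0.001] 13.2167 -0.5742472893079203
PLAN t [63.9, -68.7, 239.4] rot [0.0, -0.0, -15.7] rows>= 7 q6 -0.57
PLAN t [102.5, 177.0, 239.6] rot [0.0, -0.0, 4.5] rows>= 8 q6 -0.57
PLAN t [30.3, 94.8, 239.5] rot [0.0, -0.0, -7.6] rows>= 7 q6 -0.57
PLAN t [182.5, -18.1, 239.5] rot [0.0, -0.0, -2.1] rows>= 8 q6 -0.57
```

Emit:
carry_out([
  {"translation": [30,-34,20],"delta_rot": [0,0,-7],"gripper": 80},
  {"translation": [64,-69,40],"delta_rot": [0,0,-14],"gripper": 80},
  {"translation": [64,-69,80],"delta_rot": [0,0,-15.7],"gripper": 80},
  {"translation": [64,-69,120],"delta_rot": [0,0,-15.7],"gripper": 80},
  {"translation": [64,-69,160],"delta_rot": [0,0,-15.7],"gripper": 80},
  {"translation": [64,-69,195],"delta_rot": [0,0,-15.7],"gripper": 80},
  {"translation": [64,-69,225],"delta_rot": [0,0,-15.7],"gripper": 80},
  {"translation": [64,-69,239],"delta_rot": [0,0,-15.7],"gripper": 80},
  {"translation": [64,-69,239],"delta_rot": [0,0,-15.7],"gripper": 80},
  {"translation": [64,-69,239],"delta_rot": [0,0,-15.7],"gripper": 45},
  {"translation": [64,-69,239],"delta_rot": [0,0,-15.7],"gripper": 45},
  {"translation": [64,-69,239],"delta_rot": [0,0,-15.7],"gripper": 45},
  {"translation": [64,-69,239],"delta_rot": [0,0,-15.7],"gripper": 45},
  {"translation": [64,-69,239],"delta_rot": [0,0,-15.7],"gripper": 45},
  {"translation": [64,-69,239],"delta_rot": [0,0,-15.7],"gripper": 45},
], squeeze=30)

```text
time: 14.57
tcp_pos: [0.5593, 0.3403, 0.013]
eef_rot: [0.906, -0.423, 0.0, -0.001]
ft_force: [-1.8, -1.9, 6.8]
gripper_width: 0.591
grasp_force: 30.0
```

```bash
cat >> h.py <<'E'
S=-5.8; C0=np.array([.535,-.0105])
def loc(x,y):
    a=np.radians(S);return C0+np.array([[np.cos(a),-np.sin(a)],[np.sin(a),np.cos(a)]])@[x*.001,y*.001]
PL=dict(bl=(28.5,59),bm=(28.5,7),br=(28.5,-45),fl=(-16.5,33),fr=(-16.5,-19))
E
python3 - <<'E'
from h import *
s=status.state();print(np.round(s['tcp_pos'],4),s['gripper_width']*88,s['grasp_force'])
p=loc(28.5-4,59-4);print(p)
plan([*p,.13],S-60); plan([*p,.045],S-60)
E
```

```text
[0.5593 0.3403 0.013 ] 51.98939148372183 30.002639293670654
[0.56493267 0.04174256]
PLAN t [232.6, 187.0, -117.2] rot [-0.1, 0.0, 15.7] rows>= 8 q6 -0.15
PLAN t [232.6, 187.1, -32.2] rot [-0.1, 0.0, 15.7] rows>= 8 q6 -0.15
```

Emit:
carry_out([
  {"translation": [0,0,-35],"delta_rot": [0,0,0],"gripper": 45},
  {"translation": [0,0,-75],"delta_rot": [0,0,0],"gripper": 45},
  {"translation": [29,23,-110],"delta_rot": [0,0,2],"gripper": 45},
  {"translation": [58,46,-117],"delta_rot": [0,0,4],"gripper": 45},
  {"translation": [87,69,-117],"delta_rot": [0,0,6],"gripper": 45},
  {"translation": [116,92,-117],"delta_rot": [0,0,8],"gripper": 45},
  {"translation": [145,115,-117],"delta_rot": [0,0,10],"gripper": 45},
  {"translation": [174,138,-117],"delta_rot": [0,0,12],"gripper": 45},
  {"translation": [203,161,-117],"delta_rot": [0,0,14],"gripper": 45},
  {"translation": [232,187,-117],"delta_rot": [0,0,15.7],"gripper": 45},
  {"translation": [232,187,-117],"delta_rot": [0,0,15.7],"gripper": 45},
  {"translation": [232,187,-90],"delta_rot": [0,0,15.7],"gripper": 45},
  {"translation": [232,187,-60],"delta_rot": [0,0,15.7],"gripper": 45},
  {"translation": [232,187,-45],"delta_rot": [0,0,15.7],"gripper": 45},
  {"translation": [232,187,-45],"delta_rot": [0,0,15.7],"gripper": 45},
])

```text
time: 15.82
tcp_pos: [0.5618, 0.0413, 0.0533]
eef_rot: [0.839, -0.544, -0.002, 0.002]
ft_force: [0.4, 0.1, -2.0]
gripper_width: 0.59
grasp_force: 30.0
```

Run:
```python
from h import *
s=status.state();print(np.round(s['tcp_pos'],4),s['gripper_width']*88,s['grasp_force'],np.round(s['ft_force'],1))
p=loc(28.5-4,59-4)
plan([*p,.045],S-60)
a=np.radians(S);T=R.from_quat(s['eef_rot']).inv()
print('scanner x in tool',T.apply([np.cos(a),np.sin(a),0]).round(3),'y',T.apply([-np.sin(a),np.cos(a),0]).round(3))
im=imaging.get_image('wrist');cv2.imwrite('pics/w7.png',im['image'])
```

```text
[0.5618 0.0413 0.0533] 51.882615737680524 29.99819129705429 [ 0.4  0.1 -2. ]
PLAN t [0.8, -3.1, 8.3] rot [0.3, 0.1, -0.1] rows>= 1 q6 0.00
scanner x in tool [ 0.499 -0.867 -0.005] y [-0.867 -0.499 -0.002]
```

View pics/w7.png

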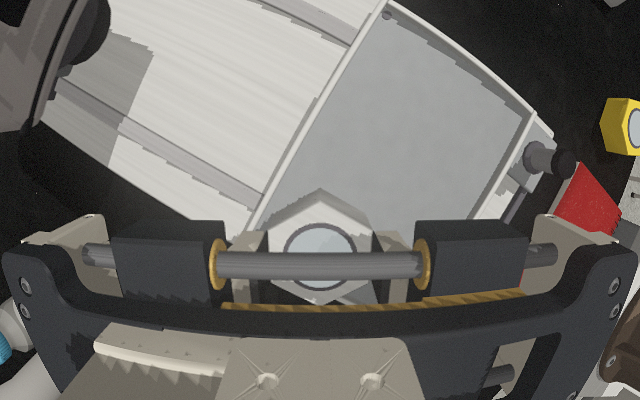

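Emit:
carry_out([
  {"translation": [0.5,-3,4],"delta_rot": [0,0,0],"gripper": 45},
  {"translation": [0.5,-3,8.5],"delta_rot": [0,0,0],"gripper": 45},
  {"translation": [0,-5,8.5],"delta_rot": [0,0,0],"gripper": 45},
  {"translation": [-0.3,-7,8.5],"delta_rot": [0,0,0],"gripper": 45},
  {"translation": [-0.3,-7,8.5],"delta_rot": [0,0,0],"gripper": 45},
  {"translation": [-0.3,-7,8.5],"delta_rot": [0,0,0],"gripper": 45},
])

```text
time: 16.37
tcp_pos: [0.5712, 0.0452, 0.0498]
eef_rot: [0.84, -0.543, 0.001, -0.0]
ft_force: [-2.8, -1.6, 6.2]
gripper_width: 0.593
grasp_force: 30.0
```

```bash
cat >> h.py <<'E'
def st():
    s=status.state();a=np.radians(S);M=np.array([[np.cos(a),np.sin(a)],[-np.sin(a),np.cos(a)]])
    print('t %.1f local'%s['time'],(M@(s['tcp_pos'][:2]-C0)*1000).round(2),'z %.4f'%s['tcp_pos'][2],'F local',(M@s['ft_force'][:2]).round(1),'Fz %.1f'%s['ft_force'][2],'w %.1f g %.0f'%(s['gripper_width']*88,s['grasp_force']),'yaw %.2f'%np.degrees(np.arctan2(*R.from_quat(s['eef_rot']).as_matrix()[[1,0],0])),'tilt',R.from_quat(s['eef_rot']).as_matrix()[:2,2].round(4))
E
python3 -c "
from h import *
st()"
```

```text
t 16.4 local [30.35 59.08] z 0.0498 F local [-2.6 -1.8] Fz 6.2 w 52.2 g 30 yaw -65.77 tilt [ 0.0014 -0.0001]
```

Emit:
carry_out([
  {"translation": [0,0,-5],"delta_rot": [0,0,0],"gripper": 45},
  {"translation": [-0.7,4.2,-5],"delta_rot": [0,0,0],"gripper": 45},
  {"translation": [-0.7,4.2,-5],"delta_rot": [0,0,0],"gripper": 45},
  {"translation": [-0.7,4.2,-1],"delta_rot": [0,0,0],"gripper": 45},
  {"translation": [-0.7,4.2,1],"delta_rot": [0,0,0],"gripper": 45},
  {"translation": [-0.7,4.2,1],"delta_rot": [0,0,0],"gripper": 45},
  {"translation": [-0.7,4.2,1],"delta_rot": [0,0,0],"gripper": 45},
])

```text
time: 16.95
tcp_pos: [0.5664, 0.0442, 0.0466]
eef_rot: [0.84, -0.543, -0.0, 0.0]
ft_force: [0.0, -0.7, -1.3]
gripper_width: 0.592
grasp_force: 30.0
```

```bash
python3 -c "
from h import *
st()"
```

```text
t 16.9 local [25.68 57.58] z 0.0466 F local [ 0.1 -0.7] Fz -1.3 w 52.1 g 30 yaw -65.80 tilt [-0.0007 -0.0003]
```

Emit:
carry_out([
  {"translation": [0,0,1],"delta_rot": [0,0,0],"gripper": 45},
  {"translation": [0,0,2.5],"delta_rot": [0,0,0],"gripper": 45},
  {"translation": [0,0,3],"delta_rot": [0,0,0],"gripper": 45},
  {"translation": [0,0,3],"delta_rot": [0,0,0],"gripper": 45},
  {"translation": [0,0,3],"delta_rot": [0,0,0],"gripper": 45},
])

```text
time: 17.37
tcp_pos: [0.5665, 0.0442, 0.044]
eef_rot: [0.84, -0.543, -0.0, 0.0]
ft_force: [0.3, 0.4, -1.3]
gripper_width: 0.59
grasp_force: 30.0
```

```bash
python3 -c "
from h import *
st()"
```

```text
t 17.4 local [25.82 57.64] z 0.0440 F local [0.3 0.4] Fz -1.3 w 51.9 g 30 yaw -65.80 tilt [-0.0002 -0.0001]
```

Emit:
carry_out([
  {"translation": [-0.7,-0.4,0],"delta_rot": [0,0,0],"gripper": 45},
  {"translation": [-1.3,-0.7,0],"delta_rot": [0,0,0],"gripper": 45},
  {"translation": [-1.7,-1,0],"delta_rot": [0,0,0],"gripper": 45},
  {"translation": [-1.7,-1,0],"delta_rot": [0,0,0],"gripper": 45},
])

```text
time: 17.7
tcp_pos: [0.5667, 0.0456, 0.0442]
eef_rot: [0.84, -0.543, 0.0, 0.0]
ft_force: [0.5, -4.6, -0.1]
gripper_width: 0.589
grasp_force: 30.0
```

```bash
python3 -c "
from h import *
st()"
```

```text
t 17.7 local [25.85 58.99] z 0.0442 F local [ 0.9 -4.5] Fz -0.1 w 51.8 g 30 yaw -65.80 tilt [-0.0004 -0.0009]
```

Emit:
carry_out([
  {"translation": [0.5,-0.9,0],"delta_rot": [0,0,0],"gripper": 45},
  {"translation": [1,-1.7,0],"delta_rot": [0,0,0],"gripper": 45},
  {"translation": [1,-1.7,0],"delta_rot": [0,0,0],"gripper": 45},
  {"translation": [1,-1.7,0],"delta_rot": [0,0,0],"gripper": 45},
])

```text
time: 18.03
tcp_pos: [0.5678, 0.0455, 0.0437]
eef_rot: [0.84, -0.543, -0.001, 0.001]
ft_force: [-2.6, -3.8, -0.6]
gripper_width: 0.591
grasp_force: 30.0
```

```bash
python3 -c "
from h import *
st()"
```

```text
t 18.0 local [26.98 58.98] z 0.0437 F local [-2.2 -4. ] Fz -0.6 w 52.1 g 30 yaw -65.82 tilt [-0.0018 -0.0008]
```

Emit:
carry_out([
  {"translation": [0,0,1],"delta_rot": [0,0,0],"gripper": 45},
  {"translation": [0,0,1.5],"delta_rot": [0,0,0],"gripper": 45},
  {"translation": [0,0,1.5],"delta_rot": [0,0,0],"gripper": 45},
  {"translation": [0,0,1.5],"delta_rot": [0,0,0],"gripper": 62},
  {"translation": [0,0,1.5],"delta_rot": [0,0,0],"gripper": 62},
  {"translation": [0,0,1.5],"delta_rot": [0,0,0],"gripper": 62},
  {"translation": [0,0,1.5],"delta_rot": [0,0,0],"gripper": 62},
])

```text
time: 18.62
tcp_pos: [0.5693, 0.0465, 0.0428]
eef_rot: [0.84, -0.543, 0.0, -0.001]
ft_force: [1.2, 0.0, -0.2]
gripper_width: 0.706
grasp_force: 0.0
```

```bash
python3 -c "
from h import *
st()
plan([.44,.36,.25],-66)"
```

```text
t 18.6 local [28.4  60.22] z 0.0428 F local [1.2 0.1] Fz -0.2 w 62.2 g 0 yaw -65.78 tilt [0.0012 0.0006]
PLAN t [-339.0, -10.9, -207.2] rot [-0.1, 0.0, 0.2] rows>= 10 q6 -0.00
```

Emit:
carry_out([
  {"translation": [0,0,-20],"delta_rot": [0,0,0],"gripper": 62},
  {"translation": [0,0,-55],"delta_rot": [0,0,0],"gripper": 80},
  {"translation": [-30,0,-90],"delta_rot": [0,0,0],"gripper": 80},
  {"translation": [-65,-2,-120],"delta_rot": [0,0,0],"gripper": 80},
  {"translation": [-100,-3,-140],"delta_rot": [0,0,0],"gripper": 80},
  {"translation": [-140,-4,-160],"delta_rot": [0,0,0],"gripper": 80},
  {"translation": [-180,-6,-180],"delta_rot": [0,0,0],"gripper": 80},
  {"translation": [-220,-8,-200],"delta_rot": [0,0,0],"gripper": 80},
  {"translation": [-260,-9,-207],"delta_rot": [0,0,0],"gripper": 80},
  {"translation": [-300,-10,-207],"delta_rot": [0,0,0],"gripper": 80},
  {"translation": [-339,-11,-207],"delta_rot": [0,0,0],"gripper": 80},
  {"translation": [-339,-11,-207],"delta_rot": [0,0,0],"gripper": 80},
  {"translation": [-339,-11,-207],"delta_rot": [0,0,0],"gripper": 80},
  {"translation": [-339,-11,-207],"delta_rot": [0,0,0],"gripper": 80},
])

```text
time: 19.78
tcp_pos: [0.4393, 0.3605, 0.2493]
eef_rot: [0.84, -0.542, -0.0, 0.0]
ft_force: [0.1, -0.7, 0.4]
gripper_width: 0.911
grasp_force: 0.0
```

Run:
```python
from h import *
st()
s,im,o=look()
for x,y,a,i in o:
    if i>.9: plan([x,y,.011],-66+((a+66+30)%60-30))
```

```text
t 19.8 local [-132.72  359.41] z 0.2493 F local [ 0.2 -0.7] Fz 0.4 w 80.2 g 0 yaw -65.69 tilt [-0.0002 -0.0002]
x 0.3956 y 0.3026 yaw 58.4 IoU 0.94 score 0.89 px 1689 [150, 370] bgr [197, 199, 199] sat 2
x 0.3315 y 0.5197 yaw 33.7 IoU 0.64 score 0.80 px 771 [292, 341] bgr [157, 143, 196] sat 53
x 0.5607 y 0.2091 yaw 54.3 IoU 0.95 score 0.64 px 1592 [30, 276] bgr [126, 168, 213] sat 87
x 0.3504 y 0.2039 yaw 50.6 IoU 0.97 score 0.58 px 1604 [95, 430] bgr [187, 142, 114] sat 73
PLAN t [33.4, 63.6, 238.5] rot [0.0, -0.0, -4.2] rows>= 6 q6 -0.61
PLAN t [186.3, -48.8, 238.5] rot [0.0, -0.0, -0.2] rows>= 8 q6 -0.61
PLAN t [104.9, 145.3, 238.5] rot [0.0, -0.0, 3.6] rows>= 8 q6 -0.61
```

Emit:
carry_out([
  {"translation": [17,32,30],"delta_rot": [0,0,-5.5],"gripper": 67},
  {"translation": [33,63.5,60],"delta_rot": [0,0,-5.5],"gripper": 67},
  {"translation": [33,63.5,100],"delta_rot": [0,0,-5.5],"gripper": 67},
  {"translation": [33,63.5,140],"delta_rot": [0,0,-5.5],"gripper": 67},
  {"translation": [33,63.5,180],"delta_rot": [0,0,-5.5],"gripper": 67},
  {"translation": [33,63.5,210],"delta_rot": [0,0,-5.5],"gripper": 67},
  {"translation": [33,63.5,230],"delta_rot": [0,0,-5.5],"gripper": 67},
  {"translation": [33,63.5,238],"delta_rot": [0,0,-5.5],"gripper": 67},
  {"translation": [33,63.5,238],"delta_rot": [0,0,-5.5],"gripper": 67},
  {"translation": [33,63.5,238],"delta_rot": [0,0,-5.5],"gripper": 67},
  {"translation": [33,63.5,238],"delta_rot": [0,0,-5.5],"gripper": 45},
  {"translation": [33,63.5,238],"delta_rot": [0,0,-5.5],"gripper": 45},
  {"translation": [33,63.5,238],"delta_rot": [0,0,-5.5],"gripper": 45},
  {"translation": [33,63.5,238],"delta_rot": [0,0,-5.5],"gripper": 45},
  {"translation": [33,63.5,238],"delta_rot": [0,0,-5.5],"gripper": 45},
])

```text
time: 21.13
tcp_pos: [0.3958, 0.3042, 0.0129]
eef_rot: [0.865, -0.502, 0.0, -0.001]
ft_force: [-1.3, -1.4, 7.9]
gripper_width: 0.587
grasp_force: 30.0
```

Run:
```python
from h import *
st()
p=loc(24,3);plan([*p,.15],S-60)
```

```text
t 21.1 local [-170.28  299.  ] z 0.0129 F local [-1.2 -1.5] Fz 7.9 w 51.7 g 30 yaw -60.28 tilt [0.0012 0.0016]
PLAN t [353.7, 13.6, -137.5] rot [-0.1, 0.1, 5.5] rows>= 10 q6 -0.53
```

Emit:
carry_out([
  {"translation": [0,0,-35],"delta_rot": [0,0,0],"gripper": 45},
  {"translation": [0,0,-75],"delta_rot": [0,0,0],"gripper": 45},
  {"translation": [30,1,-100],"delta_rot": [0,0,5],"gripper": 45},
  {"translation": [70,3,-110],"delta_rot": [0,0,5.5],"gripper": 45},
  {"translation": [110,5,-110],"delta_rot": [0,0,5.5],"gripper": 45},
  {"translation": [150,7,-110],"delta_rot": [0,0,5.5],"gripper": 45},
  {"translation": [190,8,-110],"delta_rot": [0,0,5.5],"gripper": 45},
  {"translation": [230,9,-110],"delta_rot": [0,0,5.5],"gripper": 45},
  {"translation": [270,10,-110],"delta_rot": [0,0,5.5],"gripper": 45},
  {"translation": [310,12,-110],"delta_rot": [0,0,5.5],"gripper": 45},
  {"translation": [340,13,-110],"delta_rot": [0,0,5.5],"gripper": 45},
  {"translation": [353.5,13.5,-110],"delta_rot": [0,0,5.5],"gripper": 45},
  {"translation": [353.5,13.5,-110],"delta_rot": [0,0,5.5],"gripper": 45},
  {"translation": [353.5,13.5,-110],"delta_rot": [0,0,5.5],"gripper": 45},
  {"translation": [353.5,13.5,-110],"delta_rot": [0,0,5.5],"gripper": 45},
])

```text
time: 22.38
tcp_pos: [0.5584, -0.0099, 0.1217]
eef_rot: [0.84, -0.543, -0.0, -0.0]
ft_force: [-0.8, 0.5, -0.5]
gripper_width: 0.59
grasp_force: 30.0
```

Run:
```python
from h import *
st()
p=loc(24,3);plan([*p,.044],S-60)
s,im,o=look('carrier_0',.03);cv2.imwrite('pics/w8.png',im['image'])
```

```text
t 22.4 local [23.21  3.  ] z 0.1217 F local [-0.8  0.4] Fz -0.5 w 51.9 g 30 yaw -65.82 tilt [-0.0001  0.0003]
PLAN t [0.4, -0.7, 77.7] rot [-0.0, 0.0, -0.0] rows>= 2 q6 0.09
x 0.4178 y -0.2792 yaw 7.7 IoU 0.83 score 0.91 px 1917 [24, 564] bgr [152, 155, 155] sat 3
x 0.5185 y -0.2507 yaw 51.8 IoU 0.95 score 0.74 px 334 [2, 477] bgr [107, 112, 113] sat 6
x 0.5517 y 0.0036 yaw 53.3 IoU 0.55 score 0.59 px 6297 [236, 321] bgr [166, 169, 170] sat 4
x 0.3545 y -0.1502 yaw 25.0 IoU 0.78 score 0.56 px 2038 [162, 562] bgr [94, 161, 176] sat 82
x 0.5696 y 0.0454 yaw 57.7 IoU 0.20 score 0.49 px 252 [290, 279] bgr [154, 158, 159] sat 5
```

Emit:
carry_out([
  {"translation": [0.4,-0.7,35],"delta_rot": [0,0,0],"gripper": 45},
  {"translation": [0.4,-0.7,60],"delta_rot": [0,0,0],"gripper": 45},
  {"translation": [0.4,-0.7,72],"delta_rot": [0,0,0],"gripper": 45},
  {"translation": [0.4,-0.7,77.5],"delta_rot": [0,0,0],"gripper": 45},
  {"translation": [0.4,-0.7,77.5],"delta_rot": [0,0,0],"gripper": 45},
  {"translation": [0.4,-0.7,77.5],"delta_rot": [0,0,0],"gripper": 45},
])

```text
time: 22.98
tcp_pos: [0.56, -0.0094, 0.0446]
eef_rot: [0.84, -0.543, 0.0, -0.0]
ft_force: [0.1, 0.0, -1.0]
gripper_width: 0.593
grasp_force: 30.0
```

```bash
python3 -c "
from h import *
st()"
```

```text
t 23.0 local [24.74  3.6 ] z 0.0446 F local [0.1 0. ] Fz -1.0 w 52.2 g 30 yaw -65.72 tilt [0.0007 0.    ]
```

Emit:
carry_out([
  {"translation": [-1,-3,0],"delta_rot": [0,0,0],"gripper": 45},
  {"translation": [-2,-4.3,0],"delta_rot": [0,0,0],"gripper": 45},
  {"translation": [-2,-4.3,0],"delta_rot": [0,0,0],"gripper": 45},
  {"translation": [-2,-4.3,0],"delta_rot": [0,0,0],"gripper": 45},
])

```text
time: 23.32
tcp_pos: [0.5629, -0.0064, 0.0444]
eef_rot: [0.84, -0.543, 0.0, -0.0]
ft_force: [0.1, -0.1, -1.2]
gripper_width: 0.589
grasp_force: 30.0
```

```bash
python3 -c "
from h import *
st()"
```

```text
t 23.3 local [27.38  6.92] z 0.0444 F local [ 0.1 -0.1] Fz -1.2 w 51.9 g 30 yaw -65.79 tilt [0.0006 0.0003]
```

Emit:
carry_out([
  {"translation": [-1,-0.6,0],"delta_rot": [0,0,0],"gripper": 45},
  {"translation": [-1,-0.6,0],"delta_rot": [0,0,0],"gripper": 45},
  {"translation": [-1,-0.6,0],"delta_rot": [0,0,0],"gripper": 45},
])

```text
time: 23.57
tcp_pos: [0.5628, -0.0058, 0.0442]
eef_rot: [0.84, -0.543, 0.0, 0.0]
ft_force: [-0.7, -2.6, 0.6]
gripper_width: 0.594
grasp_force: 30.0
```

```bash
python3 -c "
from h import *
st()"
```

```text
t 23.6 local [27.17  7.46] z 0.0442 F local [-0.5 -2.7] Fz 0.6 w 52.3 g 30 yaw -65.81 tilt [-0.0001 -0.0003]
```

Emit:
carry_out([
  {"translation": [0.6,-1,0],"delta_rot": [0,0,0],"gripper": 45},
  {"translation": [0.6,-1,0],"delta_rot": [0,0,0],"gripper": 45},
  {"translation": [0.6,-1,0],"delta_rot": [0,0,0],"gripper": 45},
])

```text
time: 23.82
tcp_pos: [0.5637, -0.0059, 0.0439]
eef_rot: [0.84, -0.543, -0.0, 0.0]
ft_force: [-1.4, -3.5, -0.5]
gripper_width: 0.594
grasp_force: 30.0
```

```bash
python3 -c "
from h import *
st()"
```

```text
t 23.8 local [28.08  7.45] z 0.0439 F local [-1.  -3.6] Fz -0.5 w 52.3 g 30 yaw -65.82 tilt [-0.0007 -0.0002]
```

Emit:
carry_out([
  {"translation": [0.5,-0.9,0],"delta_rot": [0,0,0],"gripper": 45},
  {"translation": [0.5,-0.9,0],"delta_rot": [0,0,0],"gripper": 45},
  {"translation": [0.5,-0.9,0],"delta_rot": [0,0,0],"gripper": 45},
])

```text
time: 24.07
tcp_pos: [0.5644, -0.0061, 0.0438]
eef_rot: [0.84, -0.543, -0.0, 0.001]
ft_force: [-2.4, -3.1, -0.1]
gripper_width: 0.591
grasp_force: 30.0
```

```bash
python3 -c "
from h import *
st()"
```

```text
t 24.1 local [28.82  7.37] z 0.0438 F local [-2.1 -3.3] Fz -0.1 w 52.0 g 30 yaw -65.81 tilt [-0.0013 -0.0005]
```

Emit:
carry_out([
  {"translation": [0,0,1],"delta_rot": [0,0,0],"gripper": 45},
  {"translation": [0,0,1.5],"delta_rot": [0,0,0],"gripper": 45},
  {"translation": [0,0,1.5],"delta_rot": [0,0,0],"gripper": 45},
  {"translation": [0,0,1.5],"delta_rot": [0,0,0],"gripper": 60},
  {"translation": [0,0,1.5],"delta_rot": [0,0,0],"gripper": 60},
  {"translation": [0,0,1.5],"delta_rot": [0,0,0],"gripper": 60},
  {"translation": [0,0,1.5],"delta_rot": [0,0,0],"gripper": 60},
  {"translation": [0,0,-20],"delta_rot": [0,0,0],"gripper": 60},
  {"translation": [0,0,-50],"delta_rot": [0,0,0],"gripper": 80},
  {"translation": [0,0,-90],"delta_rot": [0,0,0],"gripper": 80},
  {"translation": [0,0,-130],"delta_rot": [0,0,0],"gripper": 80},
])

```text
time: 24.98
tcp_pos: [0.5646, -0.0057, 0.1751]
eef_rot: [0.84, -0.543, -0.0, 0.001]
ft_force: [2.1, 0.5, 0.9]
gripper_width: 0.848
grasp_force: 0.0
```

Run:
```python
from h import *
st()
plan([.46,-.24,.25],-66)
```

```text
t 25.0 local [28.95  7.78] z 0.1751 F local [2.  0.7] Fz 0.9 w 74.6 g 0 yaw -65.79 tilt [-0.0013 -0.0003]
PLAN t [170.8, 191.6, -74.7] rot [0.1, 0.0, 0.2] rows>= 7 q6 0.09
```

Emit:
carry_out([
  {"translation": [25,27,-20],"delta_rot": [0,0,0],"gripper": 75},
  {"translation": [50,56,-40],"delta_rot": [0,0,0],"gripper": 75},
  {"translation": [75,85,-60],"delta_rot": [0,0,0],"gripper": 75},
  {"translation": [100,114,-75],"delta_rot": [0,0,0],"gripper": 75},
  {"translation": [125,143,-75],"delta_rot": [0,0,0],"gripper": 75},
  {"translation": [135,165,-75],"delta_rot": [0,0,0],"gripper": 75},
  {"translation": [135,185,-75],"delta_rot": [0,0,0],"gripper": 75},
  {"translation": [135,185,-75],"delta_rot": [0,0,0],"gripper": 75},
  {"translation": [135,185,-75],"delta_rot": [0,0,0],"gripper": 75},
])

```text
time: 25.73
tcp_pos: [0.4513, -0.2052, 0.2496]
eef_rot: [0.839, -0.544, 0.001, -0.0]
ft_force: [1.1, 0.5, 0.4]
gripper_width: 0.854
grasp_force: 0.0
```

Run:
```python
from h import *
st()
s,im,o=look();cv2.imwrite('pics/w9.png',im['image'])
for x,y,a,i in o:
    if i>.9: plan([x,y,.011],-66+((a+66+30)%60-30))
```

```text
t 25.7 local [ -63.61 -202.15] z 0.2496 F local [1.1 0.6] Fz 0.4 w 75.2 g 0 yaw -65.88 tilt [0.0015 0.0001]
x 0.3365 y -0.1591 yaw 15.3 IoU 0.51 score 0.97 px 752 [236, 378] bgr [100, 175, 190] sat 90
x 0.3967 y -0.2996 yaw 4.6 IoU 0.97 score 0.82 px 1576 [124, 391] bgr [193, 195, 194] sat 2
x 0.5098 y -0.2677 yaw 49.1 IoU 0.96 score 0.60 px 1558 [112, 298] bgr [199, 201, 200] sat 2
PLAN t [63.9, 89.9, 238.2] rot [-0.0, -0.0, -10.4] rows>= 7 q6 0.45
PLAN t [81.2, -26.4, 238.4] rot [-0.1, -0.0, 5.1] rows>= 7 q6 0.45
```

Emit:
carry_out([
  {"translation": [40,-13,15],"delta_rot": [0,0,5],"gripper": 75},
  {"translation": [80,-26,40],"delta_rot": [0,0,5],"gripper": 75},
  {"translation": [81,-26,80],"delta_rot": [0,0,5],"gripper": 75},
  {"translation": [81,-26,120],"delta_rot": [0,0,5],"gripper": 75},
  {"translation": [81,-26,160],"delta_rot": [0,0,5],"gripper": 75},
  {"translation": [81,-26,200],"delta_rot": [0,0,5],"gripper": 75},
  {"translation": [81,-26,225],"delta_rot": [0,0,5],"gripper": 75},
  {"translation": [81,-26,238],"delta_rot": [0,0,5],"gripper": 75},
  {"translation": [81,-26,238],"delta_rot": [0,0,5],"gripper": 75},
  {"translation": [81,-26,238],"delta_rot": [0,0,5],"gripper": 75},
  {"translation": [81,-26,238],"delta_rot": [0,0,5],"gripper": 45},
  {"translation": [81,-26,238],"delta_rot": [0,0,5],"gripper": 45},
  {"translation": [81,-26,238],"delta_rot": [0,0,5],"gripper": 45},
  {"translation": [81,-26,238],"delta_rot": [0,0,5],"gripper": 45},
  {"translation": [81,-26,238],"delta_rot": [0,0,5],"gripper": 45},
])

```text
time: 27.08
tcp_pos: [0.5094, -0.268, 0.0123]
eef_rot: [0.815, -0.579, 0.001, -0.0]
ft_force: [-0.5, 2.0, 4.8]
gripper_width: 0.591
grasp_force: 29.9
```

Run:
```python
from h import *
st()
p=loc(25,-49);plan([*p,.12],S-60)
```

```text
t 27.1 local [   0.55 -258.81] z 0.0123 F local [-0.7  1.9] Fz 4.8 w 52.0 g 30 yaw -70.79 tilt [ 0.0023 -0.0004]
PLAN t [-179.7, -111.1, -107.7] rot [-0.1, -0.1, -5.0] rows>= 6 q6 0.48
```

Emit:
carry_out([
  {"translation": [0,0,-35],"delta_rot": [0,0,0],"gripper": 45},
  {"translation": [0,0,-75],"delta_rot": [0,0,0],"gripper": 45},
  {"translation": [-20,-12,-100],"delta_rot": [0,0,-5],"gripper": 45},
  {"translation": [-50,-30,-108],"delta_rot": [0,0,-5],"gripper": 45},
  {"translation": [-80,-49,-108],"delta_rot": [0,0,-5],"gripper": 45},
  {"translation": [-110,-68,-108],"delta_rot": [0,0,-5],"gripper": 45},
  {"translation": [-140,-86,-108],"delta_rot": [0,0,-5],"gripper": 45},
  {"translation": [-165,-102,-108],"delta_rot": [0,0,-5],"gripper": 45},
  {"translation": [-179.7,-111,-108],"delta_rot": [0,0,-5],"gripper": 45},
  {"translation": [-179.7,-111,-108],"delta_rot": [0,0,-5],"gripper": 45},
  {"translation": [-179.7,-111,-108],"delta_rot": [0,0,-5],"gripper": 45},
  {"translation": [-179.7,-111,-108],"delta_rot": [0,0,-5],"gripper": 45},
])

```text
time: 28.08
tcp_pos: [0.5539, -0.0619, 0.119]
eef_rot: [0.84, -0.543, -0.0, 0.0]
ft_force: [0.3, -0.8, -0.9]
gripper_width: 0.592
grasp_force: 29.9
```

Run:
```python
from h import *
st()
p=loc(25,-49);plan([*p,.044],S-60)
s,im,o=look('carrier_0',.03)
```

```text
t 28.1 local [ 23.95 -49.27] z 0.1190 F local [ 0.4 -0.8] Fz -0.9 w 52.1 g 30 yaw -65.80 tilt [-0.0004  0.    ]
PLAN t [0.3, -1.1, 75.0] rot [0.0, 0.0, 0.0] rows>= 2 q6 0.18
x 0.5470 y -0.0492 yaw 55.1 IoU 0.50 score 0.90 px 6589 [234, 318] bgr [165, 168, 168] sat 3
x 0.3555 y -0.1554 yaw 14.8 IoU 0.65 score 0.84 px 1822 [200, 540] bgr [93, 158, 172] sat 79
x 0.5638 y 0.0520 yaw 49.8 IoU 0.25 score 0.72 px 250 [295, 277] bgr [159, 163, 165] sat 6
x 0.4154 y -0.2835 yaw 50.7 IoU 0.78 score 0.62 px 2250 [56, 553] bgr [157, 160, 160] sat 3
x 0.9473 y -0.0934 yaw 58.3 IoU 0.53 score 0.22 px 760 [34, 18] bgr [88, 90, 92] sat 4
```

Emit:
carry_out([
  {"translation": [0.3,-1,35],"delta_rot": [0,0,0],"gripper": 45},
  {"translation": [0.3,-1,60],"delta_rot": [0,0,0],"gripper": 45},
  {"translation": [0.3,-1,70],"delta_rot": [0,0,0],"gripper": 45},
  {"translation": [0.3,-1,74.5],"delta_rot": [0,0,0],"gripper": 45},
  {"translation": [0.3,-1,74.5],"delta_rot": [0,0,0],"gripper": 45},
  {"translation": [0.3,-1,74.5],"delta_rot": [0,0,0],"gripper": 45},
  {"translation": [-1,-3.5,74.5],"delta_rot": [0,0,0],"gripper": 45},
  {"translation": [-1.4,-4.7,74.5],"delta_rot": [0,0,0],"gripper": 45},
  {"translation": [-1.4,-4.7,74.5],"delta_rot": [0,0,0],"gripper": 45},
  {"translation": [-1.4,-4.7,74.5],"delta_rot": [0,0,0],"gripper": 45},
])

```text
time: 29.02
tcp_pos: [0.5586, -0.0589, 0.0458]
eef_rot: [0.84, -0.543, 0.001, -0.0]
ft_force: [-0.5, -5.2, 1.9]
gripper_width: 0.589
grasp_force: 29.9
```

```bash
python3 -c "
from h import *
st()"
```

```text
t 29.0 local [ 28.39 -45.78] z 0.0458 F local [ 0.1 -5.2] Fz 1.9 w 51.8 g 30 yaw -65.78 tilt [ 0.0015 -0.0005]
```

Emit:
carry_out([
  {"translation": [-1,-0.6,0],"delta_rot": [0,0,0],"gripper": 45},
  {"translation": [-1.4,-0.8,0],"delta_rot": [0,0,0],"gripper": 45},
  {"translation": [-1.4,-0.8,0],"delta_rot": [0,0,0],"gripper": 45},
  {"translation": [-1.4,-0.8,0],"delta_rot": [0,0,0],"gripper": 45},
])

```text
time: 29.35
tcp_pos: [0.5585, -0.0587, 0.0458]
eef_rot: [0.84, -0.543, 0.001, 0.001]
ft_force: [0.4, -13.5, 3.4]
gripper_width: 0.59
grasp_force: 29.9
```

```bash
python3 -c "
from h import *
st()"
```

```text
t 29.4 local [ 28.28 -45.57] z 0.0458 F local [  1.7 -13.4] Fz 3.4 w 51.9 g 30 yaw -65.80 tilt [ 0.0008 -0.002 ]
```

Emit:
carry_out([
  {"translation": [0.9,0.5,0],"delta_rot": [0,0,0],"gripper": 45},
  {"translation": [1.4,-0.4,0.5],"delta_rot": [0,0,0],"gripper": 45},
  {"translation": [1.4,-0.4,1],"delta_rot": [0,0,0],"gripper": 45},
  {"translation": [1.4,-0.4,1],"delta_rot": [0,0,0],"gripper": 45},
])

```text
time: 29.68
tcp_pos: [0.559, -0.0589, 0.0444]
eef_rot: [0.84, -0.543, 0.0, 0.0]
ft_force: [-2.1, -6.5, 1.7]
gripper_width: 0.591
grasp_force: 29.9
```

```bash
python3 -c "
from h import *
st()"
```

```text
t 29.7 local [ 28.77 -45.73] z 0.0444 F local [-1.4 -6.7] Fz 1.7 w 52.0 g 30 yaw -65.80 tilt [-0.     -0.0009]
```

Emit:
carry_out([
  {"translation": [0.3,0,1],"delta_rot": [0,0,0],"gripper": 45},
  {"translation": [0.5,0,2],"delta_rot": [0,0,0],"gripper": 45},
  {"translation": [0.5,0,2],"delta_rot": [0,0,0],"gripper": 45},
  {"translation": [0.5,0,2],"delta_rot": [0,0,0],"gripper": 60},
  {"translation": [0.5,0,2],"delta_rot": [0,0,0],"gripper": 60},
  {"translation": [0.5,0,2],"delta_rot": [0,0,0],"gripper": 60},
  {"translation": [0.5,0,2],"delta_rot": [0,0,0],"gripper": 60},
  {"translation": [0.5,0,-20],"delta_rot": [0,0,0],"gripper": 60},
  {"translation": [0.5,0,-60],"delta_rot": [0,0,0],"gripper": 75},
  {"translation": [0.5,0,-100],"delta_rot": [0,0,0],"gripper": 75},
  {"translation": [0.5,0,-100],"delta_rot": [0,0,0],"gripper": 75},
])

```text
time: 30.6
tcp_pos: [0.564, -0.0581, 0.1517]
eef_rot: [0.84, -0.542, 0.005, -0.004]
ft_force: [1.2, -0.1, 0.5]
gripper_width: 0.83
grasp_force: 0.0
```

Run:
```python
from h import *
st()
plan([.43,-.24,.22],-66)
```

```text
t 30.6 local [ 33.66 -44.38] z 0.1517 F local [1.2 0.1] Fz 0.5 w 73.1 g 0 yaw -65.69 tilt [0.0121 0.0005]
PLAN t [111.0, 196.2, -70.0] rot [-0.6, -0.3, 0.3] rows>= 6 q6 0.18
```

Emit:
carry_out([
  {"translation": [0,0,-30],"delta_rot": [0,0,0],"gripper": 75},
  {"translation": [25,38,-60],"delta_rot": [0,0,0],"gripper": 75},
  {"translation": [45,75,-70],"delta_rot": [0,0,0],"gripper": 75},
  {"translation": [65,110,-70],"delta_rot": [0,0,0],"gripper": 75},
  {"translation": [85,145,-70],"delta_rot": [0,0,0],"gripper": 75},
  {"translation": [100,175,-70],"delta_rot": [0,0,0],"gripper": 75},
  {"translation": [110,196,-70],"delta_rot": [0,0,0],"gripper": 75},
  {"translation": [110,196,-70],"delta_rot": [0,0,0],"gripper": 75},
  {"translation": [110,196,-70],"delta_rot": [0,0,0],"gripper": 75},
  {"translation": [110,196,-70],"delta_rot": [0,0,0],"gripper": 75},
])

```text
time: 31.43
tcp_pos: [0.426, -0.2391, 0.2138]
eef_rot: [0.839, -0.543, 0.0, -0.0]
ft_force: [-0.4, -0.2, 0.2]
gripper_width: 0.854
grasp_force: 0.0
```

Run:
```python
from h import *
st()
s,im,o=look();cv2.imwrite('pics/w10.png',im['image'])
for x,y,a,i in o:
    if i>.9: plan([x,y,.011],-66+((a+66+30)%60-30))
t=imaging.get_image('top')['image'];cv2.imwrite('pics/t10.png',cv2.resize(t[150:260,250:420],None,fx=4,fy=4,interpolation=cv2.INTER_CUBIC))
```

```text
t 31.4 local [ -85.32 -238.4 ] z 0.2138 F local [-0.4 -0.2] Fz 0.2 w 75.1 g 0 yaw -65.83 tilt [0.0009 0.    ]
x 0.3318 y -0.1582 yaw 22.8 IoU 0.24 score 0.92 px 410 [250, 359] bgr [90, 188, 205] sat 115
x 0.3968 y -0.2995 yaw 5.3 IoU 0.95 score 0.71 px 1852 [141, 367] bgr [217, 219, 219] sat 2
PLAN t [43.4, 52.0, 202.5] rot [-0.0, -0.0, -11.0] rows>= 6 q6 0.53
```

View pics/t10.png

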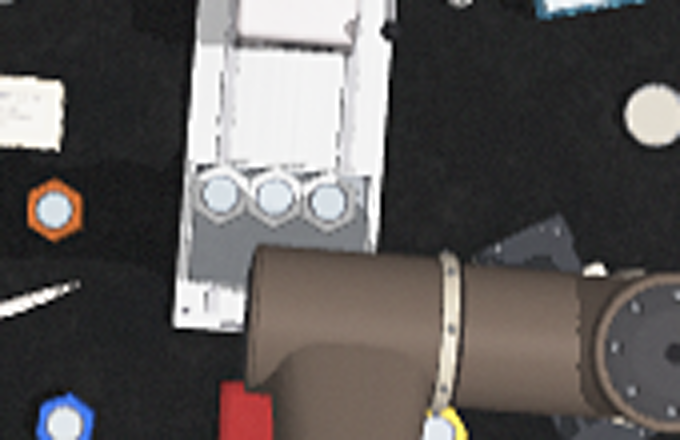

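The top view shows three carriers tight in the back row, at crop (220,192), (275,198), (328,203). Now the fourth, which I'll grasp at yaw ≈ 5.3° so it can be placed by a pinch across y.

Emit:
carry_out([
  {"translation": [10,12,10],"delta_rot": [0,0,-7],"gripper": 75},
  {"translation": [20,24,20],"delta_rot": [0,0,-14],"gripper": 75},
  {"translation": [30,36,30],"delta_rot": [0,0,-21],"gripper": 75},
  {"translation": [43.4,52,40],"delta_rot": [0,0,-28],"gripper": 75},
  {"translation": [43.4,52,50],"delta_rot": [0,0,-35],"gripper": 75},
  {"translation": [43.4,52,60],"delta_rot": [0,0,-42],"gripper": 75},
  {"translation": [43.4,52,75],"delta_rot": [0,0,-49],"gripper": 75},
  {"translation": [43.4,52,90],"delta_rot": [0,0,-56],"gripper": 75},
  {"translation": [43.4,52,105],"delta_rot": [0,0,-63],"gripper": 75},
  {"translation": [43.4,52,120],"delta_rot": [0,0,-70],"gripper": 75},
  {"translation": [43.4,52,145],"delta_rot": [0,0,-71],"gripper": 75},
  {"translation": [43.4,52,175],"delta_rot": [0,0,-71],"gripper": 75},
  {"translation": [43.4,52,195],"delta_rot": [0,0,-71],"gripper": 75},
  {"translation": [43.4,52,202],"delta_rot": [0,0,-71],"gripper": 75},
  {"translation": [43.4,52,202],"delta_rot": [0,0,-71],"gripper": 75},
  {"translation": [43.4,52,202],"delta_rot": [0,0,-71],"gripper": 45},
  {"translation": [43.4,52,202],"delta_rot": [0,0,-71],"gripper": 45},
  {"translation": [43.4,52,202],"delta_rot": [0,0,-71],"gripper": 45},
  {"translation": [43.4,52,202],"delta_rot": [0,0,-71],"gripper": 45},
  {"translation": [43.4,52,202],"delta_rot": [0,0,-71],"gripper": 45},
])

```text
time: 33.25
tcp_pos: [0.3968, -0.3003, 0.0127]
eef_rot: [0.999, 0.045, 0.001, 0.0]
ft_force: [-0.1, 1.4, 6.9]
gripper_width: 0.592
grasp_force: 30.0
```

Run:
```python
from h import *
st()
p=loc(-24.5,33);plan([*p,.12],S)
```

```text
t 33.2 local [-108.23 -302.29] z 0.0127 F local [-0.3  1.4] Fz 6.9 w 52.1 g 30 yaw 5.21 tilt [ 0.0021 -0.0007]
PLAN t [146.4, -313.0, -107.3] rot [0.0, -0.1, 11.0] rows>= 9 q6 1.91
```

Emit:
carry_out([
  {"translation": [0,0,-35],"delta_rot": [0,0,0],"gripper": 45},
  {"translation": [0,0,-75],"delta_rot": [0,0,0],"gripper": 45},
  {"translation": [14,-25,-100],"delta_rot": [0,0,3],"gripper": 45},
  {"translation": [28,-60,-108],"delta_rot": [0,0,6],"gripper": 45},
  {"translation": [44,-95,-108],"delta_rot": [0,0,9],"gripper": 45},
  {"translation": [60,-130,-108],"delta_rot": [0,0,11],"gripper": 45},
  {"translation": [77,-165,-108],"delta_rot": [0,0,11],"gripper": 45},
  {"translation": [94,-200,-108],"delta_rot": [0,0,11],"gripper": 45},
  {"translation": [110,-235,-108],"delta_rot": [0,0,11],"gripper": 45},
  {"translation": [126,-270,-108],"delta_rot": [0,0,11],"gripper": 45},
  {"translation": [140,-300,-108],"delta_rot": [0,0,11],"gripper": 45},
  {"translation": [146.4,-313,-108],"delta_rot": [0,0,11],"gripper": 45},
  {"translation": [146.4,-313,-108],"delta_rot": [0,0,11],"gripper": 45},
  {"translation": [146.4,-313,-108],"delta_rot": [0,0,11],"gripper": 45},
  {"translation": [146.4,-313,-108],"delta_rot": [0,0,11],"gripper": 45},
])

```text
time: 34.5
tcp_pos: [0.5127, 0.0244, 0.1194]
eef_rot: [0.999, -0.051, -0.0, 0.0]
ft_force: [-0.2, -0.7, -2.5]
gripper_width: 0.587
grasp_force: 30.0
```

Run:
```python
from h import *
st()
p=loc(-24.5,33);plan([*p,.045],S)
im=imaging.get_image('wrist');cv2.imwrite('pics/w11.png',im['image'])
```

```text
t 34.5 local [-25.7   32.51] z 0.1194 F local [-0.1 -0.7] Fz -2.5 w 51.7 g 30 yaw -5.81 tilt [-0.0008 -0.0001]
PLAN t [1.3, -0.5, 74.4] rot [0.0, 0.0, -0.0] rows>= 2 q6 1.04
```

View pics/w11.png

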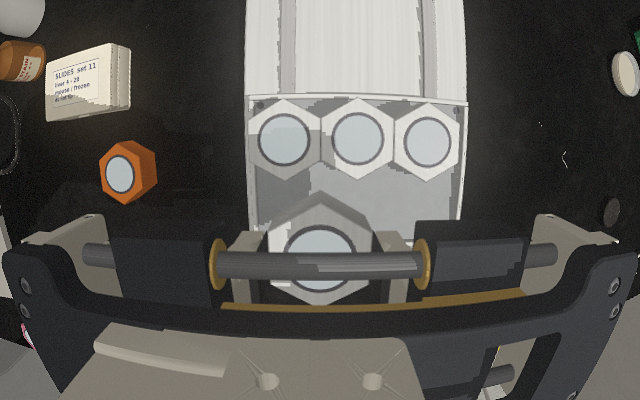

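The back row sits tight (tops at cols 284, 357, 428), with the held carrier in front of its notch. Lowering it and pushing it in.

Emit:
carry_out([
  {"translation": [1,-0.4,35],"delta_rot": [0,0,0],"gripper": 45},
  {"translation": [1,-0.4,60],"delta_rot": [0,0,0],"gripper": 45},
  {"translation": [1,-0.4,70],"delta_rot": [0,0,0],"gripper": 45},
  {"translation": [1,-0.4,75],"delta_rot": [0,0,0],"gripper": 45},
  {"translation": [1,-0.4,75],"delta_rot": [0,0,0],"gripper": 45},
  {"translation": [1,-0.4,75],"delta_rot": [0,0,0],"gripper": 45},
  {"translation": [4,-0.4,75],"delta_rot": [0,0,0],"gripper": 45},
  {"translation": [6,-0.4,75],"delta_rot": [0,0,0],"gripper": 45},
  {"translation": [6,-0.4,75],"delta_rot": [0,0,0],"gripper": 45},
  {"translation": [6,-0.4,75],"delta_rot": [0,0,0],"gripper": 45},
])

```text
time: 35.38
tcp_pos: [0.52, 0.0249, 0.0452]
eef_rot: [0.999, -0.051, 0.001, -0.0]
ft_force: [-0.3, 0.6, -1.7]
gripper_width: 0.589
grasp_force: 30.0
```

```bash
python3 -c "
from h import *
st()"
```

```text
t 35.4 local [-18.54  33.67] z 0.0452 F local [-0.3  0.5] Fz -1.7 w 51.9 g 30 yaw -5.80 tilt [0.0011 0.0004]
```

Emit:
carry_out([
  {"translation": [1,0,0],"delta_rot": [0,0,0],"gripper": 45},
  {"translation": [2,0,0.5],"delta_rot": [0,0,0],"gripper": 45},
  {"translation": [2,0,0.5],"delta_rot": [0,0,0],"gripper": 45},
  {"translation": [2,0,0.5],"delta_rot": [0,0,0],"gripper": 45},
])

```text
time: 35.72
tcp_pos: [0.5214, 0.0245, 0.044]
eef_rot: [0.999, -0.051, -0.0, 0.0]
ft_force: [-0.6, -1.1, -1.4]
gripper_width: 0.587
grasp_force: 30.0
```

```bash
python3 -c "
from h import *
st()"
```

```text
t 35.7 local [-17.05  33.45] z 0.0440 F local [-0.5 -1.1] Fz -1.4 w 51.7 g 30 yaw -5.80 tilt [-0.0001 -0.    ]
```

Emit:
carry_out([
  {"translation": [0.6,0.2,0.5],"delta_rot": [0,0,0],"gripper": 45},
  {"translation": [1.2,0.3,0.5],"delta_rot": [0,0,0],"gripper": 45},
  {"translation": [1.2,0.3,0.5],"delta_rot": [0,0,0],"gripper": 45},
  {"translation": [1.2,0.3,0.5],"delta_rot": [0,0,0],"gripper": 45},
])

```text
time: 36.05
tcp_pos: [0.522, 0.0239, 0.0433]
eef_rot: [0.999, -0.051, -0.001, 0.0]
ft_force: [-2.4, -0.1, -1.1]
gripper_width: 0.592
grasp_force: 30.0
```

```bash
python3 -c "
from h import *
st()"
```

```text
t 36.0 local [-16.44  32.86] z 0.0433 F local [-2.3 -0.3] Fz -1.1 w 52.1 g 30 yaw -5.81 tilt [-0.0012 -0.0004]
```

Emit:
carry_out([
  {"translation": [0,0,0.6],"delta_rot": [0,0,0],"gripper": 45},
  {"translation": [0,0,0.6],"delta_rot": [0,0,0],"gripper": 45},
  {"translation": [0,0,0.6],"delta_rot": [0,0,0],"gripper": 60},
  {"translation": [0,0,0.6],"delta_rot": [0,0,0],"gripper": 60},
  {"translation": [0,0,0.6],"delta_rot": [0,0,0],"gripper": 60},
  {"translation": [0,0,0.6],"delta_rot": [0,0,0],"gripper": 60},
  {"translation": [0,0,-25],"delta_rot": [0,0,0],"gripper": 60},
  {"translation": [0,0,-60],"delta_rot": [0,0,0],"gripper": 0},
  {"translation": [0,0,-100],"delta_rot": [0,0,0],"gripper": 0},
  {"translation": [-10,0,-130],"delta_rot": [0,0,0],"gripper": 0},
  {"translation": [-10,0,-130],"delta_rot": [0,0,0],"gripper": 0},
  {"translation": [-10,0,-130],"delta_rot": [0,0,0],"gripper": 0},
])

```text
time: 37.05
tcp_pos: [0.5137, 0.0257, 0.176]
eef_rot: [0.999, -0.05, 0.002, -0.001]
ft_force: [-0.2, -0.6, -1.3]
gripper_width: 0.368
grasp_force: 0.0
```

Run:
```python
from h import *
st()
s,im,o=look('carrier_0',.03);cv2.imwrite('pics/w12.png',im['image'])
a=np.radians(S);M=np.array([[np.cos(a),np.sin(a)],[-np.sin(a),np.cos(a)]])
for q in o:
    if q[3]>.85: print((M@(np.array(q[:2])-C0)*1000).round(1), q[2])
```

```text
t 37.0 local [-24.8   33.86] z 0.1760 F local [-0.2 -0.6] Fz -1.3 w 32.3 g 0 yaw -5.78 tilt [0.0051 0.0022]
x 0.5621 y 0.1960 yaw 44.2 IoU 0.79 score 0.96 px 1979 [166, 154] bgr [84, 113, 153] sat 69
x 0.5655 y -0.0068 yaw 54.2 IoU 0.97 score 0.91 px 2944 [140, 350] bgr [194, 196, 195] sat 2
x 0.5700 y 0.0448 yaw 55.4 IoU 0.97 score 0.79 px 2972 [137, 293] bgr [179, 181, 180] sat 2
x 0.5213 y 0.0245 yaw 53.8 IoU 0.96 score 0.71 px 2850 [185, 322] bgr [189, 191, 191] sat 2
x 0.5590 y -0.0591 yaw 55.3 IoU 0.92 score 0.58 px 2791 [139, 407] bgr [193, 196, 195] sat 3
[29.9  6.8] 54.22846611200153
[29.2 58.6] 55.35021366972026
[-17.2  33.5] 53.78722549030549
[ 28.8 -46. ] 55.345386598952985
```

View pics/w12.png

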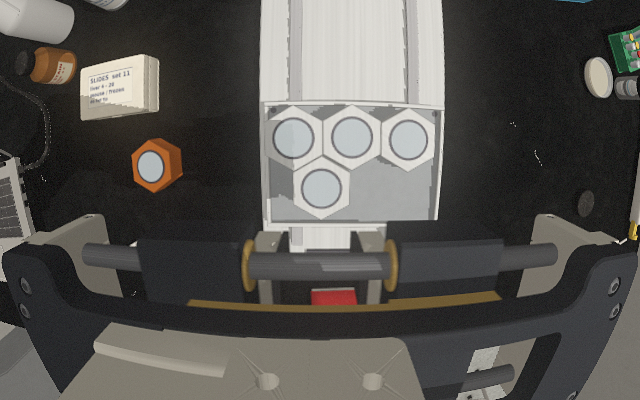

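The pack of four looks right, with the back row at cols 293/350/407 and the front one in the left notch. I'll nudge the row gently from the right to be sure it is tight.

Emit:
carry_out([
  {"translation": [14,34,0],"delta_rot": [0,0,0],"gripper": 0},
  {"translation": [28,68,0],"delta_rot": [0,0,0],"gripper": 0},
  {"translation": [42,104,0],"delta_rot": [0,0,0],"gripper": 0},
  {"translation": [53,137,10],"delta_rot": [0,0,0],"gripper": 0},
  {"translation": [53,137,45],"delta_rot": [0,0,0],"gripper": 0},
  {"translation": [53,137,85],"delta_rot": [0,0,0],"gripper": 0},
  {"translation": [53,137,115],"delta_rot": [0,0,0],"gripper": 0},
  {"translation": [53,137,131],"delta_rot": [0,0,0],"gripper": 0},
  {"translation": [53,137,131],"delta_rot": [0,0,0],"gripper": 0},
  {"translation": [53,137,131],"delta_rot": [0,0,0],"gripper": 0},
])

```text
time: 37.98
tcp_pos: [0.5504, -0.1169, 0.0409]
eef_rot: [0.999, -0.051, -0.002, 0.0]
ft_force: [-0.0, 0.7, 0.6]
gripper_width: 0.006
grasp_force: 0.0
```

```bash
python3 -c "
from h import *
st()"
```

```text
t 38.0 local [  26.08 -104.28] z 0.0409 F local [-0.1  0.7] Fz 0.6 w 0.5 g 0 yaw -5.80 tilt [-0.0042 -0.0007]
```

Emit:
carry_out([
  {"translation": [2,-4,-2],"delta_rot": [0,0,0],"gripper": 0},
  {"translation": [2,-8,-2],"delta_rot": [0,0,0],"gripper": 0},
  {"translation": [2,-10,-2],"delta_rot": [0,0,0],"gripper": 0},
  {"translation": [2,-10,-2],"delta_rot": [0,0,0],"gripper": 0},
])

```text
time: 38.32
tcp_pos: [0.5554, -0.106, 0.0458]
eef_rot: [0.999, -0.05, 0.001, -0.0]
ft_force: [-0.3, -0.2, 0.4]
gripper_width: 0.004
grasp_force: 0.0
```

```bash
python3 -c "
from h import *
st()"
```

```text
t 38.3 local [ 29.91 -92.96] z 0.0458 F local [-0.3 -0.2] Fz 0.4 w 0.4 g 0 yaw -5.75 tilt [0.0023 0.0004]
```

Emit:
carry_out([
  {"translation": [0,-1,0],"delta_rot": [0,0,0],"gripper": 0},
  {"translation": [0,-2,0],"delta_rot": [0,0,0],"gripper": 0},
  {"translation": [0,-2,0],"delta_rot": [0,0,0],"gripper": 0},
])

```text
time: 38.57
tcp_pos: [0.5548, -0.1046, 0.0449]
eef_rot: [0.999, -0.051, 0.0, -0.0]
ft_force: [-0.3, 0.3, -0.0]
gripper_width: 0.009
grasp_force: 0.0
```

```bash
python3 -c "
from h import *
st()"
```

```text
t 38.6 local [ 29.24 -91.63] z 0.0449 F local [-0.4  0.3] Fz -0.0 w 0.7 g 0 yaw -5.79 tilt [0.0006 0.0001]
```

Emit:
carry_out([
  {"translation": [0,-1,0],"delta_rot": [0,0,0],"gripper": 0},
  {"translation": [0,-2,0],"delta_rot": [0,0,0],"gripper": 0},
  {"translation": [0,-2,0],"delta_rot": [0,0,0],"gripper": 0},
  {"translation": [0,-2,0],"delta_rot": [0,0,0],"gripper": 0},
])

```text
time: 38.9
tcp_pos: [0.5549, -0.1028, 0.0445]
eef_rot: [0.999, -0.051, -0.0, -0.0]
ft_force: [0.6, 0.2, -0.6]
gripper_width: 0.007
grasp_force: 0.0
```

```bash
python3 -c "
from h import *
st()"
```

```text
t 38.9 local [ 29.11 -89.82] z 0.0445 F local [0.6 0.3] Fz -0.6 w 0.6 g 0 yaw -5.80 tilt [-0.0001  0.    ]
```

Emit:
carry_out([
  {"translation": [0,-0.7,0],"delta_rot": [0,0,0],"gripper": 0},
  {"translation": [0,-1.5,0],"delta_rot": [0,0,0],"gripper": 0},
  {"translation": [0,-1.5,0],"delta_rot": [0,0,0],"gripper": 0},
])

```text
time: 39.15
tcp_pos: [0.5549, -0.1014, 0.0445]
eef_rot: [0.999, -0.051, -0.0, 0.0]
ft_force: [-0.4, -0.6, -0.8]
gripper_width: 0.007
grasp_force: 0.3
```

```bash
python3 -c "
from h import *
st()"
```

```text
t 39.1 local [ 29.   -88.41] z 0.0445 F local [-0.3 -0.6] Fz -0.8 w 0.6 g 0 yaw -5.80 tilt [-0.0004 -0.0002]
```

Emit:
carry_out([
  {"translation": [0,-0.5,0],"delta_rot": [0,0,0],"gripper": 0},
  {"translation": [0,-1.2,0],"delta_rot": [0,0,0],"gripper": 0},
  {"translation": [0,-1.2,0],"delta_rot": [0,0,0],"gripper": 0},
  {"translation": [0,-1.2,0],"delta_rot": [0,0,0],"gripper": 0},
])

```text
time: 39.48
tcp_pos: [0.5545, -0.1011, 0.0445]
eef_rot: [0.999, -0.051, -0.001, 0.001]
ft_force: [-1.3, -7.1, 0.4]
gripper_width: 0.002
grasp_force: 3.3
```

```bash
python3 -c "
from h import *
st()"
```

```text
t 39.5 local [ 28.59 -88.16] z 0.0445 F local [-0.6 -7.2] Fz 0.4 w 0.2 g 3 yaw -5.80 tilt [-0.0013 -0.0011]
```

Emit:
carry_out([
  {"translation": [0,6,0],"delta_rot": [0,0,0],"gripper": 0},
  {"translation": [0,12,-15],"delta_rot": [0,0,0],"gripper": 0},
  {"translation": [0,12,-45],"delta_rot": [0,0,0],"gripper": 0},
  {"translation": [-25,-15,-45],"delta_rot": [0,0,0],"gripper": 0},
  {"translation": [-50,-42,-45],"delta_rot": [0,0,0],"gripper": 0},
  {"translation": [-50,-42,-45],"delta_rot": [0,0,0],"gripper": 0},
  {"translation": [-50,-42,-20],"delta_rot": [0,0,0],"gripper": 0},
  {"translation": [-50,-42,0],"delta_rot": [0,0,0],"gripper": 0},
  {"translation": [-50,-42,0],"delta_rot": [0,0,0],"gripper": 0},
  {"translation": [-45,-42,0],"delta_rot": [0,0,0],"gripper": 0},
  {"translation": [-42,-42,0],"delta_rot": [0,0,0],"gripper": 0},
  {"translation": [-42,-42,0],"delta_rot": [0,0,0],"gripper": 0},
  {"translation": [-42,-42,0],"delta_rot": [0,0,0],"gripper": 0},
])

```text
time: 40.57
tcp_pos: [0.5187, -0.0541, 0.0455]
eef_rot: [0.999, -0.051, 0.001, -0.0]
ft_force: [-0.2, -0.2, -0.9]
gripper_width: 0.006
grasp_force: 0.0
```

```bash
python3 -c "
from h import *
st()"
```

```text
t 40.6 local [-11.81 -45.06] z 0.0455 F local [-0.1 -0.2] Fz -0.9 w 0.6 g 0 yaw -5.82 tilt [0.0017 0.0004]
```

Emit:
carry_out([
  {"translation": [0.7,0,0],"delta_rot": [0,0,0],"gripper": 0},
  {"translation": [1.5,0,0],"delta_rot": [0,0,0],"gripper": 0},
  {"translation": [1.5,0,0],"delta_rot": [0,0,0],"gripper": 0},
])

```text
time: 40.82
tcp_pos: [0.5194, -0.0543, 0.0449]
eef_rot: [0.999, -0.051, 0.0, -0.0]
ft_force: [0.1, 0.3, 1.2]
gripper_width: 0.007
grasp_force: 0.0
```

```bash
python3 -c "
from h import *
st()"
```

```text
t 40.8 local [-11.1  -45.16] z 0.0449 F local [0.1 0.3] Fz 1.2 w 0.7 g 0 yaw -5.81 tilt [0.0006 0.0001]
```

Emit:
carry_out([
  {"translation": [0.7,0,0],"delta_rot": [0,0,0],"gripper": 0},
  {"translation": [1.5,0,0],"delta_rot": [0,0,0],"gripper": 0},
  {"translation": [1.5,0,0],"delta_rot": [0,0,0],"gripper": 0},
  {"translation": [1.5,0,0],"delta_rot": [0,0,0],"gripper": 0},
])

```text
time: 41.15
tcp_pos: [0.5203, -0.0545, 0.0445]
eef_rot: [0.999, -0.051, -0.0, 0.0]
ft_force: [-1.3, 0.9, 1.2]
gripper_width: 0.008
grasp_force: 0.9
```

```bash
python3 -c "
from h import *
st()"
```

```text
t 41.1 local [-10.19 -45.26] z 0.0445 F local [-1.4  0.8] Fz 1.2 w 0.7 g 1 yaw -5.81 tilt [-0.0006 -0.0001]
```

Emit:
carry_out([
  {"translation": [0.4,0,0],"delta_rot": [0,0,0],"gripper": 0},
  {"translation": [0.7,0,0],"delta_rot": [0,0,0],"gripper": 0},
  {"translation": [0.7,0,0],"delta_rot": [0,0,0],"gripper": 0},
])

```text
time: 41.4
tcp_pos: [0.521, -0.0546, 0.0445]
eef_rot: [0.999, -0.051, -0.0, 0.0]
ft_force: [-2.3, -0.1, 1.6]
gripper_width: 0.003
grasp_force: 1.3
```

```bash
python3 -c "
from h import *
st()"
```

```text
t 41.4 local [ -9.47 -45.26] z 0.0445 F local [-2.3 -0.3] Fz 1.6 w 0.3 g 1 yaw -5.81 tilt [-0.0006 -0.0001]
```

Emit:
carry_out([
  {"translation": [-4,0,0],"delta_rot": [0,0,0],"gripper": 0},
  {"translation": [-12,0,-10],"delta_rot": [0,0,0],"gripper": 0},
  {"translation": [-14,0,-45],"delta_rot": [0,0,0],"gripper": 0},
  {"translation": [-30,-25,-55],"delta_rot": [0,0,0],"gripper": 0},
  {"translation": [-50,-55,-55],"delta_rot": [0,0,0],"gripper": 0},
  {"translation": [-56,-78,-55],"delta_rot": [0,0,0],"gripper": 0},
  {"translation": [-56,-78,-40],"delta_rot": [0,0,0],"gripper": 0},
  {"translation": [-56,-78,-15],"delta_rot": [0,0,0],"gripper": 0},
  {"translation": [-56,-78,0],"delta_rot": [0,0,0],"gripper": 0},
  {"translation": [-56,-78,0],"delta_rot": [0,0,0],"gripper": 0},
  {"translation": [-50,-78,0],"delta_rot": [0,0,0],"gripper": 0},
  {"translation": [-46.5,-78,0],"delta_rot": [0,0,0],"gripper": 0},
  {"translation": [-46.5,-78,0],"delta_rot": [0,0,0],"gripper": 0},
  {"translation": [-46.5,-78,0],"delta_rot": [0,0,0],"gripper": 0},
])

```text
time: 42.57
tcp_pos: [0.484, 0.0279, 0.0454]
eef_rot: [0.999, -0.051, 0.001, -0.0]
ft_force: [0.2, -0.1, 0.5]
gripper_width: -0.001
grasp_force: 0.0
```

```bash
python3 -c "
from h import *
st()"
```

```text
t 42.6 local [-54.63  33.08] z 0.0454 F local [ 0.2 -0.1] Fz 0.5 w -0.1 g 0 yaw -5.83 tilt [0.0018 0.0007]
```

Emit:
carry_out([
  {"translation": [0.7,0,0],"delta_rot": [0,0,0],"gripper": 0},
  {"translation": [1.5,0,0],"delta_rot": [0,0,0],"gripper": 0},
  {"translation": [1.5,0,0],"delta_rot": [0,0,0],"gripper": 0},
  {"translation": [1.5,0,0],"delta_rot": [0,0,0],"gripper": 0},
])

```text
time: 42.9
tcp_pos: [0.4844, 0.0276, 0.0448]
eef_rot: [0.999, -0.051, 0.0, -0.0]
ft_force: [-1.6, 0.1, 2.0]
gripper_width: 0.008
grasp_force: 1.2
```

```bash
python3 -c "
from h import *
st()"
```

```text
t 42.9 local [-54.2   32.81] z 0.0448 F local [-1.6 -0.1] Fz 2.0 w 0.7 g 1 yaw -5.80 tilt [0.0002 0.0001]
```

Emit:
carry_out([
  {"translation": [0.4,0,0],"delta_rot": [0,0,0],"gripper": 0},
  {"translation": [0.8,0,0],"delta_rot": [0,0,0],"gripper": 0},
  {"translation": [0.8,0,0],"delta_rot": [0,0,0],"gripper": 0},
])

```text
time: 43.15
tcp_pos: [0.4849, 0.0275, 0.0446]
eef_rot: [0.999, -0.051, -0.0, 0.0]
ft_force: [-3.6, -0.4, 3.7]
gripper_width: 0.009
grasp_force: 2.3
```

```bash
python3 -c "
from h import *
st()"
```

```text
t 43.1 local [-53.66  32.73] z 0.0446 F local [-3.5 -0.8] Fz 3.7 w 0.8 g 2 yaw -5.80 tilt [-0.0006 -0.0002]
```

Emit:
carry_out([
  {"translation": [-6,0,0],"delta_rot": [0,0,0],"gripper": 0},
  {"translation": [-12,0,-20],"delta_rot": [0,0,0],"gripper": 0},
  {"translation": [-12,10,-60],"delta_rot": [0,0,0],"gripper": 0},
  {"translation": [0,20,-90],"delta_rot": [0,0,0],"gripper": 0},
  {"translation": [10,25,-100],"delta_rot": [0,0,0],"gripper": 0},
  {"translation": [10,25,-100],"delta_rot": [0,0,0],"gripper": 0},
  {"translation": [10,25,-100],"delta_rot": [0,0,0],"gripper": 0},
  {"translation": [10,25,-100],"delta_rot": [0,0,0],"gripper": 0},
])

```text
time: 43.82
tcp_pos: [0.4917, 0.0017, 0.1435]
eef_rot: [0.999, -0.051, -0.001, 0.0]
ft_force: [-0.2, 0.3, 0.1]
gripper_width: 0.003
grasp_force: 0.0
```

```bash
cat > win.py <<'E'
from h import *
def windows(tag):
    st();s=status.state();im=imaging.get_image('wrist');I=im['image'];cv2.imwrite(f'pics/{tag}.png',I)
    a=np.radians(S);M=np.array([[np.cos(a),np.sin(a)],[-np.sin(a),np.cos(a)]])
    f=I.astype(int);m=((f[...,0]-f[...,2]>8)&(f[...,0]>120)).astype(np.uint8)
    m=cv2.morphologyEx(m,cv2.MORPH_OPEN,np.ones((3,3)))
    n,l,sts,c=cv2.connectedComponentsWithStats(m)
    for k in range(1,n):
        if sts[k,4]>300:
            p=atz(im,c[k][::-1],.06,s)[:2];q=M@(p-C0)*1000
            if abs(q[0])<80 and abs(q[1])<100: print('win',q.round(2),'px',c[k].round(1),sts[k,4])
    return s,im
E
python3 -c "
from win import *
s,im=windows('w13')
cv2.imwrite('pics/w13c.png',cv2.resize(im['image'][60:240,220:480],None,fx=3,fy=3,interpolation=cv2.INTER_CUBIC))"
```

```text
t 43.8 local [-44.33   7.72] z 0.1435 F local [-0.3  0.3] Fz 0.1 w 0.3 g 0 yaw -5.84 tilt [-0.0013 -0.    ]
```

View pics/w13c.png

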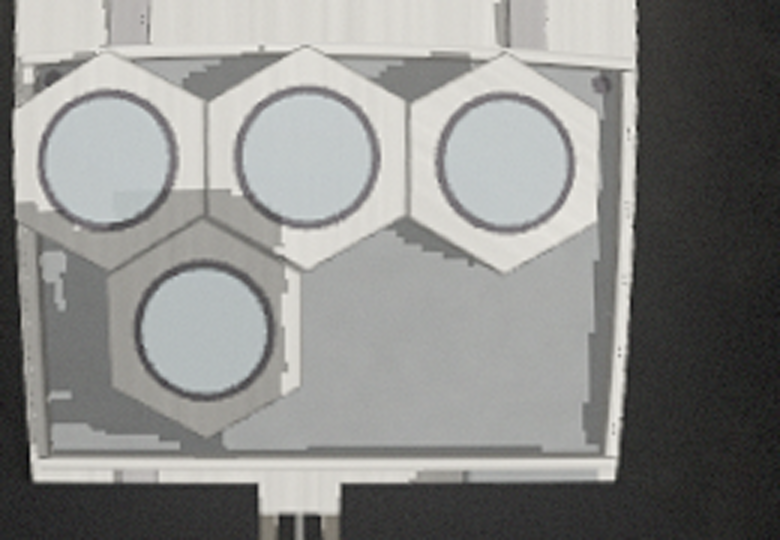

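The pack looks tight (windows at crop (107,158), (307,157), (505,161), (205,330)). One numeric check of the centres follows.

Run:
```python
from h import *
s=status.state();im=imaging.get_image('wrist');I=im['image']
g=cv2.cvtColor(I,cv2.COLOR_BGR2GRAY)
a=np.radians(S);M=np.array([[np.cos(a),np.sin(a)],[-np.sin(a),np.cos(a)]])
for n,(cx,cy) in dict(bl=(107,158),bm=(307,157),br=(505,161),fl=(205,330)).items():
    c0=np.array([220+cx/3,60+cy/3]);pts=[]
    for t in np.linspace(0,2*np.pi,90,endpoint=False):
        rr=np.arange(17,28,.25);xy=c0+np.c_[np.cos(t)*rr,np.sin(t)*rr]
        v=cv2.remap(g,xy[:,0].astype(np.float32)[None],xy[:,1].astype(np.float32)[None],cv2.INTER_LINEAR)[0]
        pts.append(xy[v.argmin()])
    W=np.array([atz(im,p[::-1],.06,s)[:2] for p in pts]);q=(W-C0)@M.T*1000
    for _ in range(4):
        A=np.c_[2*q,np.ones(len(q))];x=np.linalg.lstsq(A,(q**2).sum(1),rcond=None)[0];r=np.sqrt(x[2]+x[0]**2+x[1]**2)
        e=abs(np.hypot(*(q-x[:2]).T)-r);q=q[e<max(1,np.percentile(e,90))]
    print(n,x[:2].round(2),'r %.2f'%r)
```

```text
bl [30.45 58.85] r 17.84
bm [30.36  6.62] r 17.80
br [ 29.92 -45.74] r 17.80
fl [-15.42  33.73] r 17.81
```

Emit:
carry_out([
  {"translation": [-7,-15,0],"delta_rot": [0,0,6],"gripper": 0},
  {"translation": [-7,-30,0],"delta_rot": [0,0,12],"gripper": 0},
  {"translation": [-7,-45.5,10],"delta_rot": [0,0,18],"gripper": 0},
  {"translation": [-7,-45.5,30],"delta_rot": [0,0,24],"gripper": 0},
  {"translation": [-7,-45.5,60],"delta_rot": [0,0,30],"gripper": 0},
  {"translation": [-7,-45.5,85],"delta_rot": [0,0,30],"gripper": 0},
  {"translation": [-7,-45.5,98],"delta_rot": [0,0,30],"gripper": 0},
  {"translation": [-7,-45.5,98],"delta_rot": [0,0,30],"gripper": 0},
  {"translation": [-7,-45.5,98],"delta_rot": [0,0,30],"gripper": 0},
])

```text
time: 44.67
tcp_pos: [0.4894, 0.0474, 0.0456]
eef_rot: [0.952, -0.307, -0.001, 0.001]
ft_force: [0.9, 0.0, 0.3]
gripper_width: 0.006
grasp_force: 0.0
```

```bash
python3 -c "
from h import *
st()"
```

```text
t 44.7 local [-51.25  53.04] z 0.0456 F local [0.9 0.1] Fz 0.3 w 0.5 g 0 yaw -35.76 tilt [-0.0028 -0.0017]
```

Emit:
carry_out([
  {"translation": [2,0,0],"delta_rot": [0,0,0],"gripper": 0},
  {"translation": [4,0,0],"delta_rot": [0,0,0],"gripper": 0},
  {"translation": [5,0,0],"delta_rot": [0,0,0],"gripper": 0},
  {"translation": [5,0,0],"delta_rot": [0,0,0],"gripper": 0},
  {"translation": [5,0,0],"delta_rot": [0,0,0],"gripper": 0},
])

```text
time: 45.08
tcp_pos: [0.4948, 0.045, 0.0473]
eef_rot: [0.952, -0.307, 0.0, -0.001]
ft_force: [-1.4, 1.3, 1.6]
gripper_width: 0.006
grasp_force: 1.1
```

```bash
python3 -c "
from h import *
st()"
```

```text
t 45.1 local [-45.63  51.12] z 0.0473 F local [-1.6  1.1] Fz 1.6 w 0.5 g 1 yaw -35.81 tilt [0.0013 0.0008]
```

Touching at about 2 N. Two more small pushes.

Emit:
carry_out([
  {"translation": [0.5,0,0],"delta_rot": [0,0,0],"gripper": 0},
  {"translation": [1,0,0],"delta_rot": [0,0,0],"gripper": 0},
  {"translation": [1,0,0],"delta_rot": [0,0,0],"gripper": 0},
])

```text
time: 45.33
tcp_pos: [0.4955, 0.0446, 0.047]
eef_rot: [0.952, -0.307, 0.0, -0.0]
ft_force: [-2.6, 3.3, 3.3]
gripper_width: 0.008
grasp_force: 2.2
```

```bash
python3 -c "
from h import *
st()"
```

```text
t 45.3 local [-44.83  50.82] z 0.0470 F local [-2.9  3. ] Fz 3.3 w 0.7 g 2 yaw -35.79 tilt [0.001  0.0007]
```

Emit:
carry_out([
  {"translation": [0.3,0,0],"delta_rot": [0,0,0],"gripper": 0},
  {"translation": [0.6,0,0],"delta_rot": [0,0,0],"gripper": 0},
  {"translation": [0.6,0,0],"delta_rot": [0,0,0],"gripper": 0},
])

```text
time: 45.58
tcp_pos: [0.4961, 0.0444, 0.047]
eef_rot: [0.952, -0.307, 0.0, -0.001]
ft_force: [-3.1, 4.4, 4.4]
gripper_width: 0.004
grasp_force: 2.7
```

```bash
python3 -c "
from h import *
st()"
```

```text
t 45.6 local [-44.26  50.68] z 0.0470 F local [-3.6  4.1] Fz 4.4 w 0.3 g 3 yaw -35.79 tilt [0.0011 0.0009]
```

Emit:
carry_out([
  {"translation": [-6,0,0],"delta_rot": [0,0,0],"gripper": 0},
  {"translation": [-8,0,-25],"delta_rot": [0,0,0],"gripper": 0},
  {"translation": [-8,0,-60],"delta_rot": [0,0,-6],"gripper": 0},
  {"translation": [20,20,-70],"delta_rot": [0,0,-12],"gripper": 0},
  {"translation": [50,40,-70],"delta_rot": [0,0,-18],"gripper": 0},
  {"translation": [80,60,-70],"delta_rot": [0,0,-24],"gripper": 0},
  {"translation": [110,78,-70],"delta_rot": [0,0,-30],"gripper": 0},
  {"translation": [138,93,-70],"delta_rot": [0,0,-30],"gripper": 0},
  {"translation": [138,93,-50],"delta_rot": [0,0,-30],"gripper": 0},
  {"translation": [138,93,-20],"delta_rot": [0,0,-30],"gripper": 0},
  {"translation": [138,93,1],"delta_rot": [0,0,-30],"gripper": 0},
  {"translation": [138,93,1],"delta_rot": [0,0,-30],"gripper": 0},
  {"translation": [138,93,1],"delta_rot": [0,0,-30],"gripper": 0},
])

```text
time: 46.67
tcp_pos: [0.5522, -0.1126, 0.0449]
eef_rot: [0.999, -0.051, -0.001, 0.0]
ft_force: [0.4, -0.7, 0.6]
gripper_width: 0.008
grasp_force: 0.0
```

```bash
python3 -c "
from h import *
st()"
```

```text
t 46.7 local [ 27.46 -99.84] z 0.0449 F local [ 0.4 -0.6] Fz 0.6 w 0.7 g 0 yaw -5.80 tilt [-0.0028 -0.0008]
```

Contact was at −88.2 before, so I'll advance to about −88 in two steps.

Emit:
carry_out([
  {"translation": [1,-4,0],"delta_rot": [0,0,0],"gripper": 0},
  {"translation": [1,-8,0],"delta_rot": [0,0,0],"gripper": 0},
  {"translation": [1,-10.5,0],"delta_rot": [0,0,0],"gripper": 0},
  {"translation": [1,-11.5,0],"delta_rot": [0,0,0],"gripper": 0},
  {"translation": [1,-12,0],"delta_rot": [0,0,0],"gripper": 0},
  {"translation": [1,-12,0],"delta_rot": [0,0,0],"gripper": 0},
])

```text
time: 47.17
tcp_pos: [0.5562, -0.1012, 0.0472]
eef_rot: [0.999, -0.05, 0.001, 0.001]
ft_force: [-0.1, -8.3, 2.6]
gripper_width: 0.004
grasp_force: 3.9
```

```bash
python3 -c "
from h import *
st()"
```

```text
t 47.2 local [ 30.26 -88.1 ] z 0.0472 F local [ 0.7 -8.3] Fz 2.6 w 0.4 g 4 yaw -5.74 tilt [ 0.002  -0.0014]
```

Emit:
carry_out([
  {"translation": [0,-0.5,0],"delta_rot": [0,0,0],"gripper": 0},
  {"translation": [0,-0.8,0],"delta_rot": [0,0,0],"gripper": 0},
  {"translation": [0,-0.8,0],"delta_rot": [0,0,0],"gripper": 0},
])

```text
time: 47.42
tcp_pos: [0.556, -0.1011, 0.0472]
eef_rot: [0.999, -0.05, 0.001, 0.001]
ft_force: [0.4, -12.6, 2.9]
gripper_width: 0.004
grasp_force: 5.9
```

```bash
python3 -c "
from h import *
st()"
```

```text
t 47.4 local [ 30.04 -88.02] z 0.0472 F local [  1.6 -12.5] Fz 2.9 w 0.3 g 6 yaw -5.75 tilt [ 0.0014 -0.0021]
```

Emit:
carry_out([
  {"translation": [0,8,0],"delta_rot": [0,0,0],"gripper": 0},
  {"translation": [0,10,-30],"delta_rot": [0,0,0],"gripper": 0},
  {"translation": [-15,0,-65],"delta_rot": [0,0,0],"gripper": 0},
  {"translation": [-35,-30,-97],"delta_rot": [0,0,0],"gripper": 0},
  {"translation": [-55,-65,-97],"delta_rot": [0,0,0],"gripper": 0},
  {"translation": [-74,-95,-97],"delta_rot": [0,0,0],"gripper": 0},
  {"translation": [-74,-95,-97],"delta_rot": [0,0,0],"gripper": 0},
  {"translation": [-74,-95,-97],"delta_rot": [0,0,0],"gripper": 0},
  {"translation": [-74,-95,-97],"delta_rot": [0,0,0],"gripper": 0},
  {"translation": [-74,-95,-97],"delta_rot": [0,0,0],"gripper": 0},
])

```text
time: 48.25
tcp_pos: [0.4918, 0.0019, 0.1427]
eef_rot: [0.999, -0.051, 0.0, -0.0]
ft_force: [-0.2, -0.2, -0.3]
gripper_width: 0.005
grasp_force: 0.0
```

```bash
cat > win.py <<'E'
from h import *
st();s=status.state();im=imaging.get_image('wrist');I=im['image'];cv2.imwrite('pics/last.png',I)
g=cv2.cvtColor(I,cv2.COLOR_BGR2GRAY)
a=np.radians(S);M=np.array([[np.cos(a),np.sin(a)],[-np.sin(a),np.cos(a)]]);P={}
for n in('bl','bm','br','fl'):
    c0=pix(im,[*loc(PL[n][0]+1.5,PL[n][1]),.06],s)[0]
    for it in range(2):
        pts=[]
        for t in np.linspace(0,2*np.pi,90,endpoint=False):
            rr=np.arange(17,28,.25);xy=c0+np.c_[np.cos(t)*rr,np.sin(t)*rr]
            v=cv2.remap(g,xy[:,0].astype(np.float32)[None],xy[:,1].astype(np.float32)[None],cv2.INTER_LINEAR)[0]
            pts.append(xy[v.argmin()])
        c0=np.median(pts,0) if it==0 else c0
    W=np.array([atz(im,p[::-1],.06,s)[:2] for p in pts]);q=(W-C0)@M.T*1000
    for _ in range(4):
        x=np.linalg.lstsq(np.c_[2*q,np.ones(len(q))],(q**2).sum(1),rcond=None)[0];r=np.sqrt(x[2]+x[0]**2+x[1]**2)
        e=abs(np.hypot(*(q-x[:2]).T)-r);q=q[e<max(1,np.percentile(e,90))]
    P[n]=x[:2];print(n,x[:2].round(2),'r %.2f'%r)
for p in('bl bm','bm br','bl fl','bm fl'):
    u,v=p.split();print(p,np.linalg.norm(P[u]-P[v]).round(2))
E
python3 win.py
```

```text
t 48.2 local [-44.25   7.99] z 0.1427 F local [-0.2 -0.2] Fz -0.3 w 0.5 g 0 yaw -5.82 tilt [0.0004 0.0001]
bl [32.12 58.9 ] r 17.83
bm [31.83  6.62] r 17.76
br [ 31.12 -45.64] r 17.79
fl [-13.42  32.95] r 17.81
bl bm 52.28
bm br 52.27
bl fl 52.42
bm fl 52.35
```

Emit:
carry_out([
  {"translation": [13,27,0],"delta_rot": [0,0,0],"gripper": 0},
  {"translation": [26,53,10],"delta_rot": [0,0,0],"gripper": 0},
  {"translation": [26,53,45],"delta_rot": [0,0,0],"gripper": 0},
  {"translation": [26,53,80],"delta_rot": [0,0,0],"gripper": 0},
  {"translation": [26,53,98],"delta_rot": [0,0,0],"gripper": 0},
  {"translation": [26,53,98],"delta_rot": [0,0,0],"gripper": 0},
  {"translation": [30,53,98],"delta_rot": [0,0,0],"gripper": 0},
  {"translation": [34,53,98],"delta_rot": [0,0,0],"gripper": 0},
  {"translation": [36,53,98],"delta_rot": [0,0,0],"gripper": 0},
  {"translation": [36,53,98],"delta_rot": [0,0,0],"gripper": 0},
  {"translation": [36,53,98],"delta_rot": [0,0,0],"gripper": 0},
])

```text
time: 49.22
tcp_pos: [0.5229, -0.0539, 0.0457]
eef_rot: [0.999, -0.051, 0.001, -0.0]
ft_force: [-0.1, -0.8, 0.1]
gripper_width: 0.003
grasp_force: 0.0
```

```bash
python3 -c "
from h import *
st()"
```

```text
t 49.2 local [ -7.67 -44.4 ] z 0.0457 F local [-0.1 -0.8] Fz 0.1 w 0.3 g 0 yaw -5.80 tilt [0.0023 0.0005]
```

Emit:
carry_out([
  {"translation": [0.5,0,0],"delta_rot": [0,0,0],"gripper": 0},
  {"translation": [1,0,0],"delta_rot": [0,0,0],"gripper": 0},
  {"translation": [1,0,0],"delta_rot": [0,0,0],"gripper": 0},
])

```text
time: 49.47
tcp_pos: [0.5231, -0.054, 0.0449]
eef_rot: [0.999, -0.05, 0.0, -0.0]
ft_force: [0.2, 0.3, -0.3]
gripper_width: 0.005
grasp_force: 0.0
```

```bash
python3 -c "
from h import *
st()"
```

```text
t 49.5 local [ -7.42 -44.5 ] z 0.0449 F local [0.2 0.3] Fz -0.3 w 0.4 g 0 yaw -5.79 tilt [0.0007 0.0002]
```

Emit:
carry_out([
  {"translation": [0.7,0,0],"delta_rot": [0,0,0],"gripper": 0},
  {"translation": [1.2,0,0],"delta_rot": [0,0,0],"gripper": 0},
  {"translation": [1.2,0,0],"delta_rot": [0,0,0],"gripper": 0},
  {"translation": [1.2,0,0],"delta_rot": [0,0,0],"gripper": 0},
])

```text
time: 49.8
tcp_pos: [0.5236, -0.0543, 0.0444]
eef_rot: [0.999, -0.051, -0.0, 0.0]
ft_force: [-3.1, 1.6, 1.3]
gripper_width: 0.008
grasp_force: 1.4
```

```bash
python3 -c "
from h import *
st()"
```

```text
t 49.8 local [ -6.94 -44.77] z 0.0444 F local [-3.2  1.3] Fz 1.3 w 0.7 g 1 yaw -5.81 tilt [-0.0009 -0.0001]
```

Emit:
carry_out([
  {"translation": [0.5,0,0],"delta_rot": [0,0,0],"gripper": 0},
  {"translation": [0.8,0,0],"delta_rot": [0,0,0],"gripper": 0},
  {"translation": [0.8,0,0],"delta_rot": [0,0,0],"gripper": 0},
])

```text
time: 50.05
tcp_pos: [0.5244, -0.0545, 0.0444]
eef_rot: [0.999, -0.051, -0.0, 0.0]
ft_force: [-4.4, 0.4, 2.8]
gripper_width: 0.008
grasp_force: 1.9
```

```bash
python3 -c "
from h import *
st()"
```

```text
t 50.0 local [ -6.07 -44.82] z 0.0444 F local [-4.4 -0. ] Fz 2.8 w 0.7 g 2 yaw -5.81 tilt [-0.0009 -0.0001]
```

Emit:
carry_out([
  {"translation": [-6,0,0],"delta_rot": [0,0,0],"gripper": 0},
  {"translation": [-12,0,-25],"delta_rot": [0,0,0],"gripper": 0},
  {"translation": [-25,-20,-65],"delta_rot": [0,0,0],"gripper": 0},
  {"translation": [-38,-53,-98],"delta_rot": [0,0,0],"gripper": 0},
  {"translation": [-38,-53,-98],"delta_rot": [0,0,0],"gripper": 0},
  {"translation": [-38,-53,-98],"delta_rot": [0,0,0],"gripper": 0},
  {"translation": [-38,-53,-98],"delta_rot": [0,0,0],"gripper": 0},
  {"translation": [-38,-53,-98],"delta_rot": [0,0,0],"gripper": 0},
])

```text
time: 50.72
tcp_pos: [0.4921, 0.002, 0.1418]
eef_rot: [0.999, -0.051, -0.0, 0.0]
ft_force: [-0.6, -0.1, 0.3]
gripper_width: 0.007
grasp_force: 0.0
```

```bash
python3 win.py
python3 - <<'E'
from h import *
I=cv2.imread('pics/last.png');cv2.imwrite('pics/lastc.png',cv2.resize(I[60:250,215:475],None,fx=3,fy=3,interpolation=cv2.INTER_CUBIC))
E
```

```text
t 50.7 local [-43.91   8.06] z 0.1418 F local [-0.6 -0.1] Fz 0.3 w 0.6 g 0 yaw -5.79 tilt [-0.0005 -0.0001]
bl [32.78 58.76] r 17.71
bm [32.65  6.52] r 17.78
br [ 32.67 -45.93] r 17.74
fl [-12.65  32.88] r 17.78
bl bm 52.24
bm br 52.44
bl fl 52.28
bm fl 52.41
```

View pics/lastc.png

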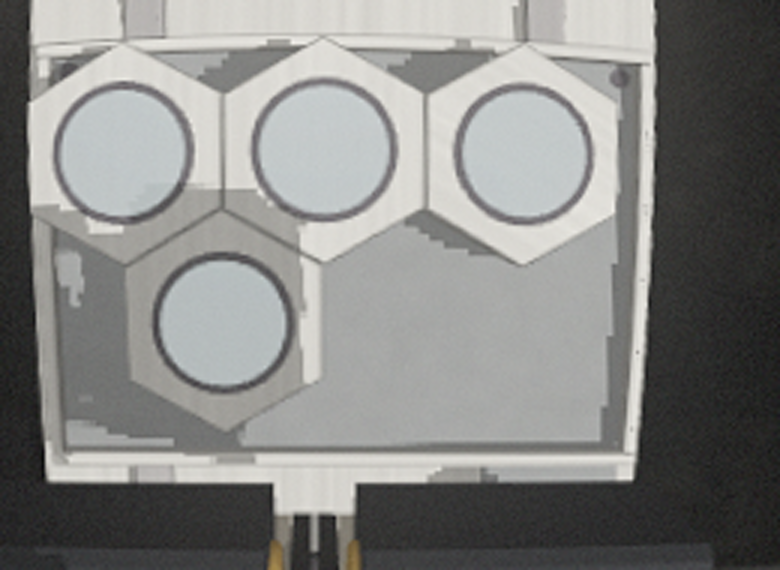

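The row is straight (x 32.7 for all three), spacings are 52.2–52.4 mm, and the carriers touch the back and left walls. Now to the post, with the hand turned so the camera faces the robot.

Emit:
carry_out([
  {"translation": [-9,18,-20],"delta_rot": [0,0,7],"gripper": 20},
  {"translation": [-18,36,-40],"delta_rot": [0,0,14],"gripper": 45},
  {"translation": [-27,55,-40],"delta_rot": [0,0,21],"gripper": 45},
  {"translation": [-36,73,-40],"delta_rot": [0,0,28],"gripper": 45},
  {"translation": [-36,73,-40],"delta_rot": [0,0,35],"gripper": 45},
  {"translation": [-36,73,-40],"delta_rot": [0,0,42],"gripper": 45},
  {"translation": [-36,73,-40],"delta_rot": [0,0,49],"gripper": 45},
  {"translation": [-36,73,-40],"delta_rot": [0,0,56],"gripper": 45},
  {"translation": [-36,73,-40],"delta_rot": [0,0,63],"gripper": 45},
  {"translation": [-36,73,-40],"delta_rot": [0,0,70],"gripper": 45},
  {"translation": [-36,73,-40],"delta_rot": [0,0,77],"gripper": 45},
  {"translation": [-36,73,-40],"delta_rot": [0,0,84],"gripper": 45},
  {"translation": [-36,73,-40],"delta_rot": [0,0,91],"gripper": 45},
  {"translation": [-36,73,-40],"delta_rot": [0,0,98],"gripper": 45},
  {"translation": [-36,73,-40],"delta_rot": [0,0,105],"gripper": 45},
  {"translation": [-36,73,-40],"delta_rot": [0,0,112],"gripper": 45},
  {"translation": [-36,73,-40],"delta_rot": [0,0,119],"gripper": 45},
  {"translation": [-36,73,-40],"delta_rot": [0,0,126],"gripper": 45},
  {"translation": [-36,73,-40],"delta_rot": [0,0,133],"gripper": 45},
  {"translation": [-36,73,-40],"delta_rot": [0,0,140],"gripper": 45},
])

```text
time: 52.43
tcp_pos: [0.4488, -0.0676, 0.1812]
eef_rot: [-0.291, 0.957, 0.0, -0.001]
ft_force: [-0.2, 0.0, 0.7]
gripper_width: 0.513
grasp_force: 0.0
```

Emit:
carry_out([
  {"translation": [0,0,0],"delta_rot": [0,0,7],"gripper": 45},
  {"translation": [0,0,0],"delta_rot": [0,0,14],"gripper": 45},
  {"translation": [0,0,0],"delta_rot": [0,0,21],"gripper": 45},
  {"translation": [0,0,0],"delta_rot": [0,0,28],"gripper": 45},
  {"translation": [0,0,0],"delta_rot": [0,0,35],"gripper": 45},
  {"translation": [0,0,0],"delta_rot": [0,0,40],"gripper": 45},
  {"translation": [0,0,0],"delta_rot": [0,0,40],"gripper": 45},
  {"translation": [0,0,0],"delta_rot": [0,0,40],"gripper": 45},
])

```text
time: 53.1
tcp_pos: [0.4489, -0.0674, 0.1816]
eef_rot: [0.05, 0.999, -0.0, -0.001]
ft_force: [-0.2, 0.0, -0.5]
gripper_width: 0.515
grasp_force: 0.0
```

Run:
```python
from h import *
st()
s=status.state();im=imaging.get_image('wrist');cv2.imwrite('pics/w14.png',im['image'])
a=np.radians(S);M=np.array([[np.cos(a),np.sin(a)],[-np.sin(a),np.cos(a)]])
print('q6',s['joint_positions'][5],'expected post px (col,row)',pix(im,[*loc(-80,-65),.067],s))
for d in models.search_frame('wrist','tray_post'):print(d['score'],d['at'],M@(atz(im,d['at'],.05,s)[:2]-C0)*1000)
plan([*loc(-80,-65),.037],S+180)
```

```text
t 53.1 local [-79.91 -65.31] z 0.1816 F local [-0.2 -0. ] Fz -0.5 w 45.3 g 0 yaw 174.31 tilt [-0.0018 -0.0005]
q6 -1.9572389216450123 expected post px (col,row) [[318.9943577  197.60793673]]
0.9 [221.4, 332.7] [-51.59973614 -51.45085524]
PLAN t [0.1, 0.1, 145.0] rot [-0.0, -0.1, 0.1] rows>= 4 q6 -1.96
```

Emit:
carry_out([
  {"translation": [0,0,40],"delta_rot": [0,0,0],"gripper": 45},
  {"translation": [0,0,75],"delta_rot": [0,0,0],"gripper": 45},
  {"translation": [0,0,105],"delta_rot": [0,0,0],"gripper": 45},
  {"translation": [0,0,130],"delta_rot": [0,0,0],"gripper": 45},
  {"translation": [0,0,144],"delta_rot": [0,0,0],"gripper": 45},
  {"translation": [0,0,144],"delta_rot": [0,0,0],"gripper": 45},
  {"translation": [0,0,144],"delta_rot": [0,0,0],"gripper": 20},
  {"translation": [0,0,144],"delta_rot": [0,0,0],"gripper": 5},
  {"translation": [0,0,144],"delta_rot": [0,0,0],"gripper": 5},
  {"translation": [0,0,144],"delta_rot": [0,0,0],"gripper": 5},
  {"translation": [0,0,144],"delta_rot": [0,0,0],"gripper": 5},
], squeeze=30)

```text
time: 54.12
tcp_pos: [0.4497, -0.067, 0.0395]
eef_rot: [0.05, 0.999, 0.0, 0.001]
ft_force: [3.5, -24.4, 1.1]
gripper_width: 0.192
grasp_force: 11.8
```

```bash
python3 -c "
from h import *
st()
plan([*loc(-60,-65.5),.038],S+180)"
```

```text
t 54.1 local [-79.12 -64.81] z 0.0395 F local [  6.  -23.9] Fz 1.1 w 16.9 g 12 yaw 174.23 tilt [ 0.0016 -0.    ]
PLAN t [-19.1, -0.7, 1.5] rot [0.0, 0.1, 0.0] rows>= 1 q6 -1.96
```

Emit:
carry_out([
  {"translation": [0,-0.5,0],"delta_rot": [0,0,0],"gripper": 5},
  {"translation": [0,-1,0],"delta_rot": [0,0,0],"gripper": 5},
  {"translation": [0,-1,0],"delta_rot": [0,0,0],"gripper": 5},
])

```text
time: 54.37
tcp_pos: [0.4493, -0.0681, 0.0395]
eef_rot: [0.05, 0.999, -0.0, 0.0]
ft_force: [-1.9, -1.1, 5.7]
gripper_width: 0.174
grasp_force: 30.0
```

```bash
python3 -c "
from h import *
st()"
```

```text
t 54.4 local [-79.47 -65.96] z 0.0395 F local [-1.8 -1.3] Fz 5.7 w 15.3 g 30 yaw 174.22 tilt [ 0.0009 -0.0001]
```

Emit:
carry_out([
  {"translation": [-1,0,0],"delta_rot": [0,0,0],"gripper": 5},
  {"translation": [-3,0,0],"delta_rot": [0,0,0],"gripper": 5},
  {"translation": [-6,0,0],"delta_rot": [0,0,0],"gripper": 5},
  {"translation": [-10,0,0],"delta_rot": [0,0,0],"gripper": 5},
  {"translation": [-15,0,0],"delta_rot": [0,0,0],"gripper": 5},
  {"translation": [-22,0,0],"delta_rot": [0,0,0],"gripper": 5},
  {"translation": [-30,0,0],"delta_rot": [0,0,0],"gripper": 5},
  {"translation": [-39,0,0],"delta_rot": [0,0,0],"gripper": 5},
  {"translation": [-49,0,0],"delta_rot": [0,0,0],"gripper": 5},
  {"translation": [-59,0,0],"delta_rot": [0,0,0],"gripper": 5},
  {"translation": [-69,0,0],"delta_rot": [0,0,0],"gripper": 5},
  {"translation": [-79,0,0],"delta_rot": [0,0,0],"gripper": 5},
  {"translation": [-89,0,0],"delta_rot": [0,0,0],"gripper": 5},
  {"translation": [-99,0,0],"delta_rot": [0,0,0],"gripper": 5},
  {"translation": [-109,0,0],"delta_rot": [0,0,0],"gripper": 5},
  {"translation": [-119,0,0],"delta_rot": [0,0,0],"gripper": 5},
  {"translation": [-128,0,0],"delta_rot": [0,0,0],"gripper": 5},
  {"translation": [-136,0,0],"delta_rot": [0,0,0],"gripper": 5},
  {"translation": [-142,0,0],"delta_rot": [0,0,0],"gripper": 5},
  {"translation": [-147,0,0],"delta_rot": [0,0,0],"gripper": 5},
])

```text
time: 56.03
tcp_pos: [0.5952, -0.0832, 0.0395]
eef_rot: [0.05, 0.999, -0.0, -0.0]
ft_force: [-4.7, -1.1, 7.6]
gripper_width: 0.176
grasp_force: 30.0
```

```bash
python3 -c "
from h import *
st()"
```

```text
t 56.0 local [ 67.22 -66.23] z 0.0395 F local [-4.5 -1.6] Fz 7.6 w 15.5 g 30 yaw 174.21 tilt [-0.0007 -0.0006]
```

Emit:
carry_out([
  {"translation": [-4,0,0],"delta_rot": [0,0,0],"gripper": 5},
  {"translation": [-8,0,0],"delta_rot": [0,0,0],"gripper": 5},
  {"translation": [-11,0,0],"delta_rot": [0,0,0],"gripper": 5},
  {"translation": [-13,0,0],"delta_rot": [0,0,0],"gripper": 5},
  {"translation": [-15,0,0],"delta_rot": [0,0,0],"gripper": 5},
  {"translation": [-17,0,0],"delta_rot": [0,0,0],"gripper": 5},
  {"translation": [-18.5,0,0],"delta_rot": [0,0,0],"gripper": 5},
  {"translation": [-18.5,0,0],"delta_rot": [0,0,0],"gripper": 5},
  {"translation": [-18.5,0,0],"delta_rot": [0,0,0],"gripper": 5},
])

```text
time: 56.78
tcp_pos: [0.6087, -0.0847, 0.0394]
eef_rot: [0.051, 0.999, -0.0, -0.004]
ft_force: [-18.4, 4.8, 19.2]
gripper_width: 0.17
grasp_force: 30.0
```

```bash
python3 -c "
from h import *
st()"
```

```text
t 56.8 local [ 80.8  -66.32] z 0.0394 F local [-18.8   2.9] Fz 19.2 w 14.9 g 30 yaw 174.17 tilt [-0.0082 -0.0002]
```

Emit:
carry_out([
  {"translation": [3.5,0,0],"delta_rot": [0,0,0],"gripper": 45},
  {"translation": [3.5,0,0],"delta_rot": [0,0,0],"gripper": 45},
  {"translation": [3.5,0,0],"delta_rot": [0,0,0],"gripper": 45},
  {"translation": [3.5,0,0],"delta_rot": [0,0,0],"gripper": 45},
  {"translation": [3.5,0,-20],"delta_rot": [0,0,0],"gripper": 45},
  {"translation": [3.5,0,-50],"delta_rot": [0,0,0],"gripper": 45},
  {"translation": [10,0,-90],"delta_rot": [0,0,0],"gripper": 45},
  {"translation": [20,0,-130],"delta_rot": [0,0,0],"gripper": 45},
  {"translation": [20,0,-170],"delta_rot": [0,0,0],"gripper": 45},
  {"translation": [20,0,-210],"delta_rot": [0,0,0],"gripper": 45},
  {"translation": [20,0,-245],"delta_rot": [0,0,0],"gripper": 45},
  {"translation": [20,0,-245],"delta_rot": [0,0,0],"gripper": 45},
  {"translation": [20,0,-245],"delta_rot": [0,0,0],"gripper": 45},
])

```text
time: 57.87
tcp_pos: [0.5953, -0.0824, 0.2865]
eef_rot: [0.051, 0.999, 0.001, 0.003]
ft_force: [-0.5, 1.2, -2.6]
gripper_width: 0.515
grasp_force: 0.0
```

Run:
```python
from h import *
st()
plan([.697,-.1107,.285],S+180)
s=status.state();im=imaging.get_image('wrist');cv2.imwrite('pics/w15.png',im['image'])
t=imaging.get_image('top');I=t['image'];cv2.imwrite('pics/t15.png',I)
print('post home px pred (col,row)',pix(im,[.611,-.084,.067],s))
for d in models.search_frame('top','lever_knob')+models.search_frame('wrist','lever_knob'):print(d['score'],d['at'])
```

```text
t 57.9 local [ 67.23 -65.45] z 0.2865 F local [-0.6  1.1] Fz -2.6 w 45.4 g 0 yaw 174.20 tilt [0.0055 0.0008]
PLAN t [-104.1, -17.9, 2.0] rot [0.1, 0.3, 0.0] rows>= 3 q6 -1.86
post home px pred (col,row) [[318.56241359 188.55144735]]
```

View pics/w15.png

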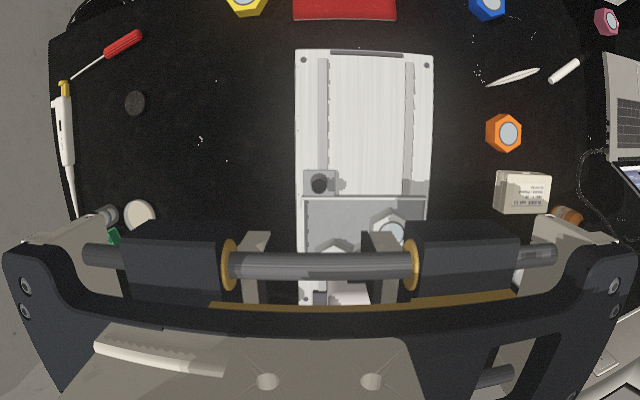

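Tray is home: post at (183,319), carriers under the hood. Now the lever.

Emit:
carry_out([
  {"translation": [-30,-5,0],"delta_rot": [0,0,0],"gripper": 45},
  {"translation": [-65,-11,0],"delta_rot": [0,0,0],"gripper": 45},
  {"translation": [-104,-18,0],"delta_rot": [0,0,0],"gripper": 45},
  {"translation": [-104,-18,5],"delta_rot": [0,0,0],"gripper": 45},
  {"translation": [-104,-18,25],"delta_rot": [0,0,0],"gripper": 45},
  {"translation": [-104,-18,45],"delta_rot": [0,0,0],"gripper": 45},
  {"translation": [-104,-18,60],"delta_rot": [0,0,0],"gripper": 45},
  {"translation": [-104,-18,67],"delta_rot": [0,0,0],"gripper": 45},
  {"translation": [-104,-18,67],"delta_rot": [0,0,0],"gripper": 45},
  {"translation": [-104,-18,67],"delta_rot": [0,0,0],"gripper": 45},
  {"translation": [-104,-18,67],"delta_rot": [0,0,0],"gripper": 10},
  {"translation": [-104,-18,67],"delta_rot": [0,0,0],"gripper": 10},
  {"translation": [-104,-18,67],"delta_rot": [0,0,0],"gripper": 10},
  {"translation": [-104,-18,67],"delta_rot": [0,0,0],"gripper": 10},
  {"translation": [-104,-18,67],"delta_rot": [0,0,0],"gripper": 10},
], squeeze=12)

```text
time: 59.32
tcp_pos: [0.6957, -0.1108, 0.2172]
eef_rot: [0.051, 0.999, 0.0, 0.0]
ft_force: [-0.6, 1.4, 2.7]
gripper_width: 0.214
grasp_force: 12.0
```

```bash
python3 -c "
from h import *
st()
print(status.state()['tcp_pos'])
for th in (.85,.7,.55,.4,.25,.1,-.05,-.15,-.18): print(th,(95*(np.cos(.85)-np.cos(th))).round(1),(95*(np.sin(.85)-np.sin(th))).round(1))"
```

```text
t 59.3 local [170.01 -83.5 ] z 0.2172 F local [-0.8  1.3] Fz 2.7 w 18.9 g 12 yaw 174.20 tilt [0.001  0.0003]
[ 0.69569961 -0.11075541  0.21720419]
0.85 0.0 0.0
0.7 -10.0 10.2
0.55 -18.3 21.7
0.4 -24.8 34.4
0.25 -29.3 47.9
0.1 -31.8 61.9
-0.05 -32.2 76.1
-0.15 -31.2 85.6
-0.18 -30.8 88.4
```

Emit:
carry_out([
  {"translation": [5,0,5],"delta_rot": [0,0,0],"gripper": 10},
  {"translation": [10,0,10],"delta_rot": [0,0,0],"gripper": 10},
  {"translation": [18.3,0,21.7],"delta_rot": [0,0,0],"gripper": 10},
  {"translation": [24.8,0,34.4],"delta_rot": [0,0,0],"gripper": 10},
  {"translation": [29.3,0,47.9],"delta_rot": [0,0,0],"gripper": 10},
  {"translation": [31.8,0,61.9],"delta_rot": [0,0,0],"gripper": 10},
  {"translation": [32.2,0,76],"delta_rot": [0,0,0],"gripper": 10},
  {"translation": [31.2,0,85.6],"delta_rot": [0,0,0],"gripper": 10},
  {"translation": [30.8,0,88],"delta_rot": [0,0,0],"gripper": 10},
  {"translation": [30.8,0,88],"delta_rot": [0,0,0],"gripper": 10},
  {"translation": [30.8,0,88],"delta_rot": [0,0,0],"gripper": 10},
])

```text
time: 60.23
tcp_pos: [0.6642, -0.1075, 0.1286]
eef_rot: [0.051, 0.999, 0.0, -0.001]
ft_force: [-2.7, 2.4, 3.1]
gripper_width: 0.214
grasp_force: 12.0
```

```bash
python3 -c "
from h import *
st()
print(status.state()['tcp_pos'])"
```

```text
t 60.2 local [138.39 -83.47] z 0.1286 F local [-2.9  2.1] Fz 3.1 w 18.8 g 12 yaw 174.21 tilt [-0.0012  0.0002]
[ 0.66424791 -0.10752985  0.12855887]
```

Emit:
carry_out([
  {"translation": [0,0,1],"delta_rot": [0,0,0],"gripper": 10},
  {"translation": [0,0,2.5],"delta_rot": [0,0,0],"gripper": 10},
  {"translation": [0,0,2.5],"delta_rot": [0,0,0],"gripper": 10},
  {"translation": [0,0,2.5],"delta_rot": [0,0,0],"gripper": 10},
])

```text
time: 60.57
tcp_pos: [0.6646, -0.1076, 0.1276]
eef_rot: [0.05, 0.999, -0.0, 0.0]
ft_force: [-7.0, 5.3, 12.2]
gripper_width: 0.213
grasp_force: 12.0
```

```bash
python3 -c "
from h import *
st()"
```

```text
t 60.6 local [138.75 -83.51] z 0.1276 F local [-7.5  4.5] Fz 12.2 w 18.7 g 12 yaw 174.23 tilt [ 0.0002 -0.    ]
```

Emit:
carry_out([
  {"translation": [0,0,-1.5],"delta_rot": [0,0,0],"gripper": 45},
  {"translation": [0,0,-1.5],"delta_rot": [0,0,0],"gripper": 45},
  {"translation": [0,0,-1.5],"delta_rot": [0,0,0],"gripper": 45},
  {"translation": [0,0,-1.5],"delta_rot": [0,0,0],"gripper": 45},
  {"translation": [0,0,-20],"delta_rot": [0,0,0],"gripper": 45},
  {"translation": [0,0,-55],"delta_rot": [0,0,0],"gripper": 45},
  {"translation": [0,0,-95],"delta_rot": [0,0,0],"gripper": 45},
  {"translation": [30,0,-130],"delta_rot": [0,0,0],"gripper": 45},
  {"translation": [70,0,-160],"delta_rot": [0,0,0],"gripper": 45},
  {"translation": [110,0,-190],"delta_rot": [0,0,0],"gripper": 45},
  {"translation": [150,0,-190],"delta_rot": [0,0,0],"gripper": 45},
  {"translation": [150,0,-190],"delta_rot": [0,0,0],"gripper": 45},
  {"translation": [150,0,-190],"delta_rot": [0,0,0],"gripper": 45},
])

```text
time: 61.65
tcp_pos: [0.5132, -0.0927, 0.3188]
eef_rot: [0.05, 0.999, 0.001, 0.002]
ft_force: [-0.6, 0.8, 0.0]
gripper_width: 0.519
grasp_force: 0.0
```

Run:
```python
from h import *
st()
I=imaging.get_image('scene')['image'];cv2.imwrite('pics/s16.png',cv2.resize(I[130:300,210:520],None,fx=2.5,fy=2.5,interpolation=cv2.INTER_CUBIC))
```

```text
t 61.6 local [-13.4  -83.98] z 0.3188 F local [-0.7  0.8] Fz 0.0 w 45.7 g 0 yaw 174.21 tilt [0.0045 0.001 ]
```

View pics/s16.png

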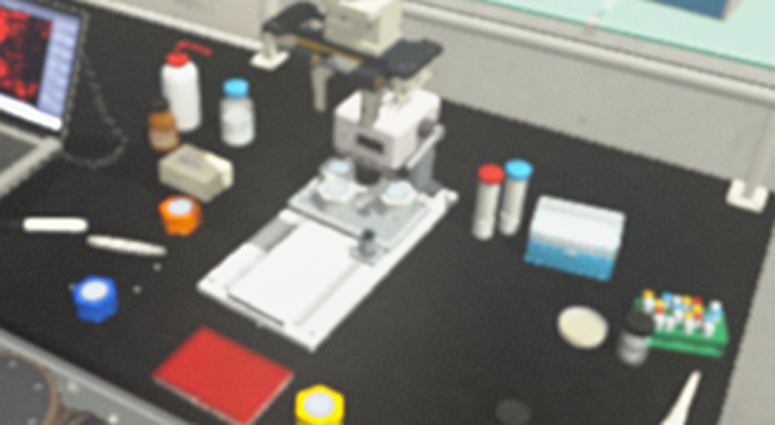

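The tray is home, its post in the same pixel as at the start (within about 1 px). The lever is down, the carriers are in the tray, and the bottle and case are standing.

```bash
python3 -c "
from workcell import finish_job
print(finish_job())"
```

```text
the job is handed in; nothing more can be done
None
```

The job is handed in: all four carriers present are packed tight in the back left corner, the tray is pushed home, the lever is down, and the stain bottle and objective case are still standing.

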